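# Set up the counting scale and count a batch of fuse links

### The arm

A 6-joint arm with a two-finger parallel gripper is mounted at the origin on the work surface. World frame = base frame: x ahead of the robot, y to its left, z up, the work surface at z = 0. Lengths are in m, angles in rad, forces in N, time in s.
With the tool pointing down it reaches from about 0.25 to 0.725 m from the base axis. Payload 9.7 kg.
Tool frame: the origin (TCP) lies between the finger pads; the fingertips stand 25 mm ahead of it and the grasp point (between the pads) lies 6 mm ahead of it; z points along the fingers, y is the line along which they close (so a half turn about z gives the same grasp; the last joint's range is limited). The gripper opens to 85 mm and grips with 20 to 120 N. Pads are 22 mm wide; open, the fingers measure 114 mm over their backs; the gripper's body (76 mm by 85 mm) begins 54 mm behind the grasp point. The pads swing forward as they close: fully open they stand 13 mm farther back than shut.
Start: joints at [-1.334, 0.087, 0.176, 1.66, 0, 1.571], TCP at [0.129, -0.535, 0.256] pointing down, gripper open.
Joint ranges: [-3.13, 3.13], [-0.85, 1.81], [-1.15, 1.24], [-2.2, 2.28], [-1.44, 1.52], [-3.14, 3.14]. Speed limits (rad/s): [2.22, 2.22, 2.57, 3.14, 3.14, 3.14].

### API

Orientations are given as a unit quaternion [x, y, z, w].
In Python, from cell import get_state, viewer, ctrl gives the robot as it stands.
- The arm moves only by the shell command python3 -m pendant 'ROWS' [FORCE]. ROWS is JSON, a list of rows, each a list of 3 entries, a list of its own where there are three numbers: the shift along the tool's x, y, z in units of 30 mm (1.0 is 30 mm), then the turn, a rotation vector about the tool's x, y, z in units of 8 degrees (1.0 is 8 degrees), then the closure, from -1 (fully open) to 1 (shut). A call has 1 to 8 rows; each row shifts and turns the commanded pose from where the row before left it, along the tool's axes as they then stand; what a row does not reach is not made up. A row lasts 1/8 s, in which the tool goes at most 62.5 mm and 10.7 degrees, less where a joint would pass 70% of its speed; a pose out of reach is approached as far as the arm can. A call is refused whole if a number of a shift passes 1 or a number of a turn 1, either way. A call with a gripper value outside its range is refused whole. The fingers move at their own pace and stop on an object; FORCE is the grip in N (left out, the last holds). Time passes only in rows, so rows that do not move let the fingers close. It gives the time, the measured TCP pose, the force, the opening and the grip force at its end, in the units of the state.
- get_state(): the state, without advancing time (a new reading comes with each control period).
- viewer.get_image(name): name is "scene" or "top"; returns (picture, depth): 384x512x3 uint8, blue, green, red; 384x512 float32, m along the optical axis (not along the pixel's ray), 0 where there is no reading.
- viewer.calibration(name): a dict with "K" (3x3 intrinsics, pixels), "rvec" (rotation vector, rad) and "tvec" (3), from world to camera coordinates, as OpenCV has them. Camera axes: x right, y down, z forward; pixel columns grow to the right and rows downward; lengths in m; the calibration is good to about 2 mm. A picture is of the moment at which its call begins. calibration takes no time and is no camera call.
- ctrl.job_done(): hands the job in; it is judged then, once.
The state is a dict: "t": time; "joint_pos": joint angles; "joint_vel": joint speeds; "tau": joint torques, N m; "position": TCP position; "ee_rot": TCP orientation; "wrist_force": force on the tool from outside, world axes, zero at the start; "wrist_torque": the same for the moment, N m; "gripper_width": finger opening in m; "grip_force": force on a finger pad.
Only numpy, scipy, OpenCV 4.12 (cv2) and the standard library are available. Lean on these libraries where they do the work, as an engineer would, in place of code of your own. Each camera call takes 0.05 s, during which the arm holds its last target. There are 200 camera calls.

### The job

Get the counting scale ready: draw its transit pin straight up out of the platform, park it in the notch of the bracket at the scale's side so that it hangs upright on its collar, and then seat the loose weighing pan fully home on the two pegs of the platform. Next put every blade-type fuse link from the black mat into the pan, and when all are in and let go, press the round count key all the way down and release it. Then lay the counted links back on the mat, leaving the pan on the scale, and leave everything else on the bench where it is.

Things in the scene. Friction and masses are not known exactly. Their poses are not given: they have to be found in the camera images.
- scale: counting scale, white housing 260 (its x) x 220 (y), fixed to the bench but placed and turned differently each time; origin at the centre of its underside. Platform on top at z=80, spanning x -65..130; lower console in front (x -130..-65, top at z=60). A dark bracket 64 wide (x), 8 thick, top level with the platform at z=80, stands out 59 from its +y side and holds the notch.
- seat (a point): centre of the platform's top face, same axes as the scale; also the mouth of the transit pin's bore (14 to 15 diameter, 50 deep, vertical). The two steel pegs stand at y -70 and +70 from here, 12 diameter, 12 high with coned tops. The pan's origin coincides with this point when it is fully home.
- notch (a point): middle of the parking notch, on the bracket's top face, same axes as the scale. The notch is a through slot 16 wide (x), open at its +y end 26 from here and closed by the housing 33 away on the -y side; the pin's shank goes in from above or from the open end, and its collar rests on the bracket on both sides.
- count_key (a joint): travel of the count key, 0 m = up, 0.006 m = fully down; spring return, about 5 N
- count_key_top (a point): centre of the top face of the count key, a round grey push key 28 in diameter on the console, pressed straight down
- pin: steel transit pin standing upright in the platform's bore at the start: shank 12 diameter reaching 45 below the collar with a chamfered tip, collar 26 diameter x 5, dark round grip 16 diameter from 5 to 45 above the origin; 90 g; origin on the axis at the underside of the collar, z up along the grip
- pan: loose aluminium weighing pan, 180 (its x) x 220 (y), floor 12 thick, rim 4 thick and 24 high over all; upright grip plate in the middle 80 long (x) x 12 thick (y), top 60 above the underside; two through holes 16 in diameter at y -70 and +70 that go over the pegs (either way round); 400 g; origin at the centre of its underside. Starts on the bench, left or right of the scale.
- mat: thin black rubber mat, 330 (x) x 210 (y) x 3, fixed, origin at the centre of its underside; the fuse links start on it and go back anywhere on it
- link0: blade-type fuse link, one of 2 or 3 alike (None if absent): white ceramic block 44 long (its x) x 24 wide (y) x 30 high (z) with a flat steel blade 6 thick, 16 high standing out 12 at each end (68 over all, along x); 120 g; origin at the centre of its underside. Starts lying on the black mat.
- link1: blade-type fuse link, one of 2 or 3 alike (None if absent): white ceramic block 44 long (its x) x 24 wide (y) x 30 high (z) with a flat steel blade 6 thick, 16 high standing out 12 at each end (68 over all, along x); 120 g; origin at the centre of its underside. Starts lying on the black mat.
- link2: blade-type fuse link, one of 2 or 3 alike (None if absent): white ceramic block 44 long (its x) x 24 wide (y) x 30 high (z) with a flat steel blade 6 thick, 16 high standing out 12 at each end (68 over all, along x); 120 g; origin at the centre of its underside. Starts lying on the black mat.
- link3: blade-type fuse link, one of 2 or 3 alike (None if absent): white ceramic block 44 long (its x) x 24 wide (y) x 30 high (z) with a flat steel blade 6 thick, 16 high standing out 12 at each end (68 over all, along x); 120 g; origin at the centre of its underside. Starts lying on the black mat.
- round_fuse: bystander: round white fuse with steel caps, 22 diameter, 58 high, standing at the far end of the mat; not a blade-type link, it stays there; origin under its centre
- tape: bystander: roll of yellow tape lying flat, 60 diameter, 24 high
- small_carton: bystander: small closed carton 80 x 100 x 60
- spray: bystander: white bottle 60 diameter, 150 high
- pen_pot: bystander: black pot 66 diameter, 80 high
- cutter: bystander: black box cutter lying flat, 130 long, 22 wide, 15 high
Mind the look-alikes: they are no part of the job. Leave any pink look-alike of the pin alone.

How it is judged:
By the outcome, as a careful person would: the job done as asked, in the order asked, and still so for the second after the job is handed in, with the robot touching nothing.
Of link0, link1, link2, link3 only 2 to 3 are there at a start; the rules pass over those that are not, and their reading is None.
At some moment in a run one of link0, link1, link2, link3 may be knocked a few centimetres aside while the robot is not near it.
It also fails if it takes over 210 s, if anything falls off the work surface, if the arm or the gripper's body presses on something with over 40 N, if the wrist force passes 120 N, or if a joint passes its speed limit or range.

## Working session

There is one attempt and no reset: what is moved stays moved. The work goes in short steps, Python scripts to look and compute and a shell command to move; the robot and the scene stay as the last step left them, time stands still between calls to the robot, and variables do not carry over. Pictures are saved under pics/ and viewed, at most 14 in all, crops included, and the job is handed in when it is done.

```bash
ls; mkdir -p pics; cat > h.py <<'E'
import numpy as np, cv2
from cell import get_state, viewer, ctrl
from scipy.spatial.transform import Rotation as R
def grab(n):
    im,d=viewer.get_image(n); c=viewer.calibration(n)
    return im,d,c
def cloud(d,c):
    K=np.array(c['K']);Rm=cv2.Rodrigues(np.array(c['rvec'],float))[0];t=np.array(c['tvec'],float).ravel()
    v,u=np.mgrid[:d.shape[0],:d.shape[1]]
    p=np.stack([(u-K[0,2])/K[0,0]*d,(v-K[1,2])/K[1,1]*d,d],-1)
    return (p-t)@Rm
def ray(c,u,v,z):
    K=np.array(c['K']);Rm=cv2.Rodrigues(np.array(c['rvec'],float))[0];t=np.array(c['tvec'],float).ravel()
    o=-Rm.T@t; r=Rm.T@np.linalg.inv(K)@np.array([u,v,1.])
    return o+r*(z-o[2])/r[2]
def go(x,y,z,yaw=None):
    "remaining move in tool axes units (30 mm / 8deg)"
    s=get_state(); r=R.from_quat(s['ee_rot']); d=np.array([x,y,z])-s['position']
    print('shift units',np.round(r.inv().apply(d)/.03,2), 'tool z',np.round(r.as_matrix()[:,2],3))
    cl=r.as_matrix()[:,1]; cy=np.degrees(np.arctan2(cl[1],cl[0]))
    print('closing dir deg',round(cy,1))
    if yaw is not None:
        e=(yaw-cy+90)%180-90
        print('turn about tool z units (tool down):',round(-e/8,2))
E
python3 - <<'E'
from h import *
for n in('scene','top'):
    im,d,c=grab(n); cv2.imwrite(f'pics/{n}0.png',im); np.savez(f'{n}0.npz',im=im,d=d)
    Rm=cv2.Rodrigues(np.array(c['rvec'],float))[0]; print(n,-Rm.T@np.ravel(c['tvec']),Rm[2],np.array(c['K'])[0,0])
s=get_state();print(s['position'],s['ee_rot'],s['gripper_width'],s['t'])
E
```

```text
pics
scene [ 1.18631679 -0.03441687  0.62574487] [-0.72897725  0.03946715 -0.68339923] 349.0058583131716
top [0.43024288 0.00853679 1.16916259] [ 0.12519875  0.00597955 -0.99211366] 463.4645355083712
[ 0.1289627  -0.53450093  0.25567003] [ 9.93000451e-01  1.18109120e-01 -9.74108746e-05 -5.74275258e-04] 0.08550746315308849 0.1
```

View pics/scene0.png

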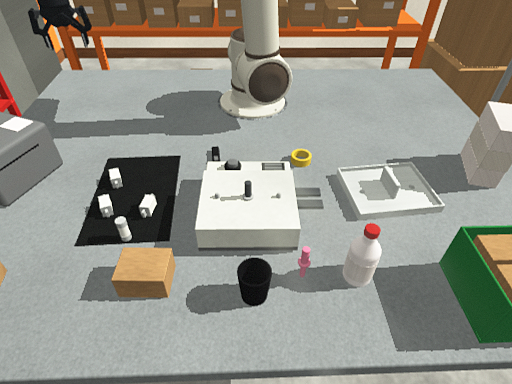

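View pics/top0.png

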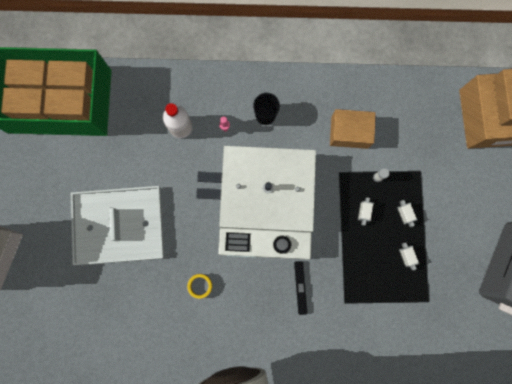

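Top view: scale in the centre with the dark pin at (268,187), bracket prongs at (209,178)/(209,194), and key at (282,244). The pan is at (117,225). Links are at (366,210), (407,213) and (409,257), and the round fuse at (381,175) is not a link. Two things look like the pin: the dark one at (268,187) standing in the platform, which fits, and the pink one at (224,123) on the bench, which is the decoy.

```bash
cat > meas.py <<'E'
from h import *
def rect(pts):
    r=cv2.minAreaRect(pts[:,:2].astype(np.float32)*1000); return np.round(r[0],1),np.round(r[1],1),round(r[2],1)
def comps(mask,amin):
    n,l,st,ce=cv2.connectedComponentsWithStats(mask.astype(np.uint8),connectivity=8)
    return [(l==i,st[i,4],ce[i]) for i in range(1,n) if st[i,4]>=amin]
def links(im,d,c,box=None):
    P=cloud(d,c); g=im.min(-1)>110
    out=[]
    m=(g)&(P[...,2]>.024)&(P[...,2]<.045)&(P[...,1]<-.15)&(P[...,1]>-.45)&(P[...,0]>.2)&(P[...,0]<.65)
    for k,a,ce in comps(m,30):
        out.append((ce.round(0),a,rect(P[k]),np.median(P[k][:,2]).round(4)))
    return out
E
python3 - <<'E'
from meas import *
z=np.load('top0.npz');im,d=z['im'],z['d'];c=viewer.calibration('top');P=cloud(d,c);Z=P[...,2]
print('bench z',np.median(Z[300:330,100:180]),'zero depth',(d==0).sum())
near=(P[...,1]>-.2)&(P[...,1]<.25)&(P[...,0]>.25)&(P[...,0]<.65)
w=im.min(-1)>150
for nm,m in (('platform',near&w&(abs(Z-.08)<.006)),('console',near&w&(abs(Z-.06)<.006)),('dark80',near&(im.max(-1)<110)&(abs(Z-.08)<.01)),('key/cons',near&(im.max(-1)<130)&(Z>.056)&(Z<.078)),('pin',near&(Z>.1)),('pegs',near&(Z>.085)&(Z<.1))):
    for k,a,ce in comps(m,8): print(nm,ce.round(1),a,rect(P[k]),np.median(Z[k]).round(4),'max',Z[k].max().round(4))
pm=(P[...,1]>.2)&(P[...,1]<.55)&(P[...,0]>.2)&(P[...,0]<.6)
for nm,m in(('pan all',pm&(Z>.008)&(Z<.08)&w),('rim',pm&(abs(Z-.024)<.004)),('plate',pm&(Z>.045))):
    for k,a,ce in comps(m,40): print(nm,ce.round(1),a,rect(P[k]),np.median(Z[k]).round(4))
for o in links(im,d,c): print('link',o)
a=cv2.resize(im[140:265,190:330],None,fx=4,fy=4,interpolation=cv2.INTER_CUBIC)
s=np.load('scene0.npz');
b=cv2.resize(s['im'][145:225,195:335],None,fx=4,fy=4,interpolation=cv2.INTER_CUBIC)
b=cv2.copyMakeBorder(b[:,:],0,0,0,0,cv2.BORDER_CONSTANT)
cv2.imwrite('pics/crop1.png',cv2.resize(np.vstack([a,b]),None,fx=.72,fy=.72))
E
```

```text
bench z 0.0004152263062900196 zero depth 750
platform [267.  198.9] 5321 (array([577.7, -27.1]), array([220.9, 147.1]), 89.3) 0.0804 max 0.086
console [268.3 243. ] 1562 (array([472.6, -23.6]), array([217.6,  64.9]), 88.7) 0.0603 max 0.0659
dark80 [209.4 176.7] 241 (array([625.3, 111.8]), array([55.6, 24.4]), 89.4) 0.0802 max 0.0855
dark80 [208.1 193.2] 243 (array([585.6, 113.1]), array([56.3, 24.8]), 87.7) 0.08 max 0.086
dark80 [282. 244.] 236 (array([470.1, -64.7]), array([37.7, 42.7]), 1.4) 0.0753 max 0.0868
key/cons [215.5 182. ] 8 (array([613.4,  97. ]), array([ 0.5, 16.8]), 0.9) 0.0754 max 0.0774
key/cons [237.6 241.7] 457 (array([473.2,  40. ]), array([60.1, 43.8]), 88.4) 0.0623 max 0.07
key/cons [282.8 244.5] 181 (array([469.1, -66.6]), array([40.3, 46.4]), 3.0) 0.0721 max 0.0779
pin [268.1 185.4] 47 (array([601.6, -27. ]), array([14.4, 13.9]), 2.9) 0.1239 max 0.1287
pegs [238.1 186. ] 20 (array([603. ,  42.6]), array([9.8, 9.5]), 0.2) 0.0902 max 0.0944
pegs [267.3 189.3] 28 (array([598.4, -27.7]), array([24. , 15.7]), 85.3) 0.0867 max 0.0992
pegs [297.3 188.8] 22 (array([599.5, -99.2]), array([14.2,  9.2]), 89.3) 0.0896 max 0.0975
pan all [124.1 221.8] 3747 (array([509. , 344.2]), array([180.3, 220.7]), 6.0) 0.0128
rim [112.3 189.9] 58 (array([596. , 354.8]), array([ 4.7, 86.9]), 6.0) 0.0236
rim [159.6 218.7] 99 (array([528.4, 237.2]), array([140.1,   5.4]), 5.9) 0.0238
rim [ 80.6 235.2] 239 (array([503.5, 395.8]), array([180.4, 117. ]), 6.2) 0.024
plate [112.8 224. ] 210 (array([508.7, 343.7]), array([79.5, 14.4]), 6.9) 0.059
link (array([366., 211.]), np.int32(206), (array([ 558.5, -274.4]), array([24.8, 66.1]), 80.8), np.float64(0.0329))
link (array([408., 213.]), np.int32(211), (array([ 556.2, -376.4]), array([64.4, 26.4]), 20.2), np.float64(0.0332))
link (array([410., 256.]), np.int32(220), (array([ 451.1, -380. ]), array([66.5, 25.4]), 17.8), np.float64(0.0329))
```

View pics/crop1.png

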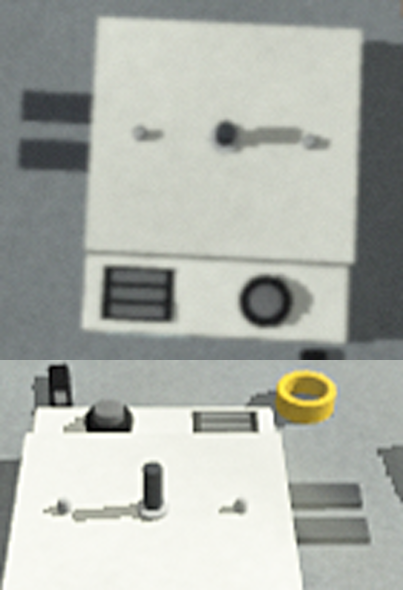

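The crop confirms the dark pin in the platform bore at (268,187). The bracket slot lies between the two prongs, and the key is at (282,244). First I turn the tool to its working yaw.

```bash
python3 -m pendant '[[[0,0,0],[0,0,-0.94],-1],[[0,0,0],[0,0,-0.94],-1],[[0,0,0],[0,0,-0.94],-1],[[0,0,0],[0,0,-0.94],-1],[[0,0,0],[0,0,-0.94],-1],[[0,0,0],[0,0,-0.94],-1],[[0,0,0],[0,0,-0.94],-1],[[0,0,0],[0,0,-0.94],-1]]' 40
python3 -m pendant '[[[0,0,0],[0,0,-0.94],-1],[[0,0,0],[0,0,-0.94],-1],[[0,0,0],[0,0,0],-1]]'
python3 - <<'E'
from h import *
go(.6013,-.0276,.23,-1.5); print(get_state()['joint_pos'])
c=viewer.calibration('top'); print(ray(c,282,244.2,.075))
E
```

```text
t: 1.1
position: [0.129, -0.5345, 0.2559]
ee_rot: [0.799, 0.602, 0.0, -0.0]
wrist_force: [0.1, 0.3, -0.5]
gripper_width: 0.0855
grip_force: 0.0
t: 1.48
position: [0.129, -0.5346, 0.2559]
ee_rot: [0.715, 0.699, 0.0, -0.0]
wrist_force: [0.6, 0.3, 0.1]
gripper_width: 0.0854
grip_force: 0.0
shift units [17.25 15.36  0.87] tool z [-0.     0.001 -1.   ]
closing dir deg -1.3
turn about tool z units (tool down): 0.03
[-1.33402051e+00  8.71909396e-02  1.75546790e-01  1.65982228e+00
  5.57604771e-06  2.59187853e-01]
[ 0.46941461 -0.06451079  0.075     ]
```

```bash
python3 -m pendant '[[[0.86,0.77,0],[0,0,0],-1],[[0.86,0.77,0],[0,0,0],-1],[[0.86,0.77,0],[0,0,0],-1],[[0.86,0.77,0],[0,0,0],-1],[[0.86,0.77,0],[0,0,0],-1],[[0.86,0.77,0],[0,0,0],-1],[[0.86,0.77,0],[0,0,0],-1],[[0.86,0.77,0],[0,0,0],-1]]'
python3 -m pendant '[[[0.86,0.77,0],[0,0,0],-1],[[0.86,0.77,0],[0,0,0],-1],[[0.86,0.77,0],[0,0,0],-1],[[0.86,0.77,0],[0,0,0],-1],[[0.86,0.77,0],[0,0,0],-1],[[0.86,0.77,0],[0,0,0],-1],[[0.86,0.77,0],[0,0,0],-1],[[0.86,0.77,0],[0,0,0],-1]]'
python3 -m pendant '[[[0.86,0.77,0.2],[0,0,0],-1],[[0.86,0.77,0.2],[0,0,0],-1],[[0.86,0.77,0.2],[0,0,0],-1],[[0.86,0.77,0.2],[0,0,0],-1],[[0,0,0],[0,0,0],-1]]'
python3 - <<'E'
from h import *
go(.6013,-.0276,.117,-1.4)
E
```

```text
t: 2.48
position: [0.3188, -0.3313, 0.2562]
ee_rot: [0.716, 0.698, -0.0, -0.0]
wrist_force: [1.4, 0.6, 0.7]
gripper_width: 0.0855
grip_force: 0.0
t: 3.48
position: [0.5081, -0.1289, 0.2561]
ee_rot: [0.716, 0.698, -0.0, -0.0]
wrist_force: [0.1, -0.4, -0.0]
gripper_width: 0.0854
grip_force: 0.0
t: 4.1
position: [0.6027, -0.0272, 0.2307]
ee_rot: [0.715, 0.699, -0.001, -0.001]
wrist_force: [-0.6, -0.4, -0.9]
gripper_width: 0.0855
grip_force: 0.0
shift units [-0.02 -0.04  3.79] tool z [-0.002  0.    -1.   ]
closing dir deg -1.3
turn about tool z units (tool down): 0.02
```

```bash
python3 -m pendant '[[[0,-0.04,0.8],[0,0,0],-0.3],[[0,0,0.8],[0,0,0],-0.3],[[0,0,0.8],[0,0,0],-0.3],[[0,0,0.8],[0,0,0],-0.3],[[0,0,0.59],[0,0,0],-0.3],[[0,0,0],[0,0,0],-0.3]]'
python3 -m pendant '[[[0,0,0],[0,0,0],0.4],[[0,0,0],[0,0,0],0.7],[[0,0,0],[0,0,0],1],[[0,0,0],[0,0,0],1],[[0,0,0],[0,0,0],1],[[0,0,0],[0,0,0],1],[[0,0,0],[0,0,0],1]]' 40
python3 -m pendant '[[[0,0,-0.4],[0,0,0],1],[[0,0,-0.4],[0,0,0],1],[[0,0,-0.4],[0,0,0],1],[[0,0,-0.4],[0,0,0],1],[[0,0,-0.5],[0,0,0],1],[[0,0,-0.5],[0,0,0],1],[[0,0,0],[0,0,0],1]]'
```

```text
t: 4.85
position: [0.5999, -0.029, 0.1175]
ee_rot: [0.715, 0.699, -0.001, -0.001]
wrist_force: [-0.1, -0.5, 0.6]
gripper_width: 0.0553
grip_force: 0.0
t: 5.72
position: [0.6013, -0.0287, 0.1196]
ee_rot: [0.715, 0.699, 0.001, 0.001]
wrist_force: [0.7, -0.5, 6.7]
gripper_width: 0.0147
grip_force: 39.0
t: 6.6
position: [0.6014, -0.0287, 0.1983]
ee_rot: [0.715, 0.699, 0.001, 0.001]
wrist_force: [-0.4, -0.1, -1.0]
gripper_width: 0.0149
grip_force: 39.2
```

```bash
python3 -m pendant '[[[0.8,0,0],[0,0,0],1],[[0.8,0,0],[0,0,0],1],[[0.8,0,0],[0,0,0],1],[[0.8,0,0],[0,0,0],1],[[0.8,0,0],[0,0,0],1],[[0.77,0,0],[0,0,0],1],[[0,0,0],[0,0,0],1],[[0,0,0],[0,0,0],1]]'
python3 - <<'E'
from h import *
go(.605,.1143,.1196,-1.4)
im,d,c=grab('scene'); im2,d2,c2=grab('top')
a=cv2.resize(im[110:230,240:400],None,fx=4,fy=4)
b=cv2.resize(im2[130:230,170:330],None,fx=4,fy=4)
cv2.imwrite('pics/p1.png',cv2.resize(np.vstack([a,b]),None,fx=.66,fy=.66))
E
```

```text
t: 7.6
position: [0.6039, 0.1142, 0.1964]
ee_rot: [0.715, 0.7, -0.0, -0.0]
wrist_force: [0.5, 0.4, -0.0]
gripper_width: 0.0144
grip_force: 39.2
shift units [0.   0.04 2.56] tool z [-0. -0. -1.]
closing dir deg -1.2
turn about tool z units (tool down): 0.02
```

View pics/p1.png

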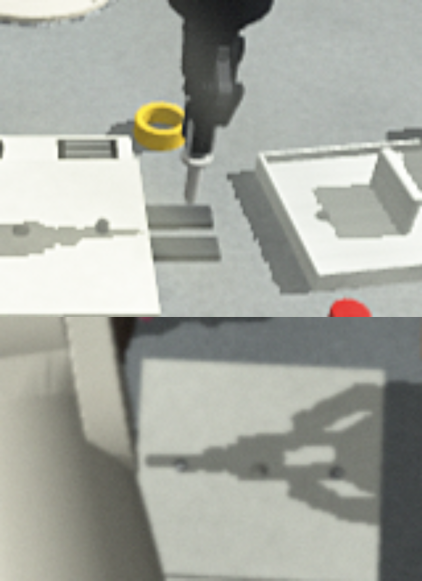

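The pin hangs upright in the fingers above the bracket (scene crop, about (200,175)). I lower it with the x correction.

```bash
python3 -m pendant '[[[0,0.04,0.4],[0,0,0],1],[[0,0,0.4],[0,0,0],1],[[0,0,0.4],[0,0,0],1],[[0,0,0.3],[0,0,0],1],[[0,0,0],[0,0,0],1]]'
python3 -m pendant '[[[0,0,0.25],[0,0,0],1],[[0,0,0.25],[0,0,0],1],[[0,0,0.25],[0,0,0],1],[[0,0,0.2],[0,0,0],1],[[0,0,0],[0,0,0],1]]'
python3 - <<'E'
from h import *
go(.605,.1143,.1196,-1.4)
im,d,c=grab('scene')
cv2.imwrite('pics/p2.png',cv2.resize(im[130:230,260:380],None,fx=4,fy=4))
E
```

```text
t: 8.32
position: [0.6047, 0.1143, 0.1506]
ee_rot: [0.715, 0.699, -0.001, -0.0]
wrist_force: [-0.6, 0.9, -0.9]
gripper_width: 0.015
grip_force: 39.2
t: 8.95
position: [0.6048, 0.1143, 0.1224]
ee_rot: [0.715, 0.699, -0.0, -0.0]
wrist_force: [0.4, 0.1, -0.4]
gripper_width: 0.0148
grip_force: 39.2
shift units [-0.    0.01  0.09] tool z [-0.001 -0.    -1.   ]
closing dir deg -1.2
turn about tool z units (tool down): 0.02
```

View pics/p2.png

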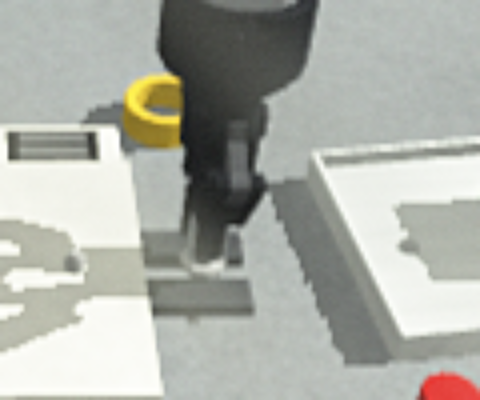

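The shank is in the slot and the collar is just above the prongs, at about (207,265) in the crop. I set it down and release.

```bash
python3 -m pendant '[[[0,0,0.1],[0,0,0],1],[[0,0,0],[0,0,0],1],[[0,0,0],[0,0,0],0.5],[[0,0,0],[0,0,0],0.2],[[0,0,0],[0,0,0],-0.3],[[0,0,0],[0,0,0],-0.3]]'
python3 -m pendant '[[[0,0,-0.4],[0,0,0],-0.3],[[0,0,-0.7],[0,0,0],-0.3],[[0,0,-1],[0,0,0],-0.3],[[0,0,-1],[0,0,0],-1],[[0,0,-1],[0,0,0],-1],[[0,0,0],[0,0,0],-1]]'
python3 - <<'E'
from h import *
go(.509,.344,.22,96.2)
im,d,c=grab('scene')
cv2.imwrite('pics/p3.png',cv2.resize(im[130:230,260:380],None,fx=4,fy=4))
E
```

```text
t: 9.75
position: [0.6051, 0.1144, 0.1202]
ee_rot: [0.715, 0.699, 0.0, 0.0]
wrist_force: [-0.2, 0.6, -0.3]
gripper_width: 0.0552
grip_force: 0.0
t: 10.5
position: [0.6059, 0.1145, 0.2467]
ee_rot: [0.715, 0.699, 0.002, 0.001]
wrist_force: [0.7, 0.8, 0.6]
gripper_width: 0.0856
grip_force: 0.0
shift units [ 7.58 -3.4   0.88] tool z [ 0.005  0.001 -1.   ]
closing dir deg -1.2
turn about tool z units (tool down): 10.32
```

View pics/p3.png

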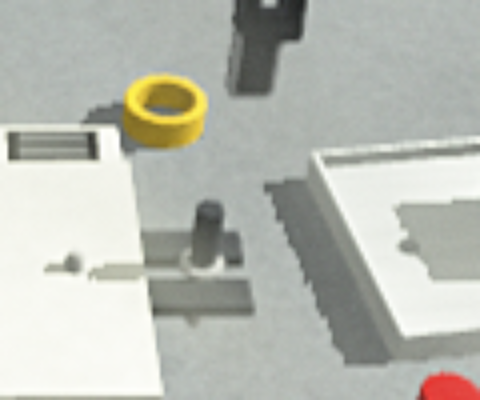

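The pin is parked upright on its collar (crop (207,235)). Now the pan. I turn the other way (-97.4°) so joint 6 stays in range.

```bash
python3 -m pendant '[[[0,0,0],[0,0,-1],-1],[[0,0,0],[0,0,-1],-1],[[0,0,0],[0,0,-1],-1],[[0,0,0],[0,0,-1],-1],[[0,0,0],[0,0,-1],-1],[[0,0,0],[0,0,-1],-1],[[0,0,0],[0,0,-1],-1],[[0,0,0],[0,0,-1],-1]]' 60
python3 -m pendant '[[[0,0,0],[0,0,-1],-1],[[0,0,0],[0,0,-1],-1],[[0,0,0],[0,0,-1],-1],[[0,0,0],[0,0,-1],-1],[[0,0,0],[0,0,-0.18],-1],[[0,0,0],[0,0,0],-1]]'
python3 - <<'E'
from h import *
go(.509,.344,.2,96.2);print(get_state()['joint_pos'])
E
```

```text
t: 11.55
position: [0.6047, 0.1143, 0.2419]
ee_rot: [0.233, 0.972, -0.0, -0.001]
wrist_force: [0.5, 0.1, 0.3]
gripper_width: 0.0855
grip_force: 0.0
t: 12.3
position: [0.6049, 0.1143, 0.2426]
ee_rot: [-0.053, 0.999, -0.0, -0.0]
wrist_force: [0.2, 0.2, 0.2]
gripper_width: 0.0855
grip_force: 0.0
shift units [2.37 7.95 1.42] tool z [-0.001 -0.    -1.   ]
closing dir deg 96.1
turn about tool z units (tool down): -0.02
[1.86777974e-01 2.45283283e-01 3.28953218e-01 1.65528971e+00
 6.03464701e-06 8.08347409e-02]
```

```bash
python3 -m pendant '[[[0.3,1,0.1],[0,0,0],-1],[[0.3,1,0.1],[0,0,0],-1],[[0.3,1,0.1],[0,0,0],-1],[[0.3,1,0.2],[0,0,0],-1],[[0.3,1,0.3],[0,0,0],-1],[[0.3,1,0.3],[0,0,0],-1],[[0.3,1,0.2],[0,0,0],-1],[[0.27,0.95,0.2],[0,0,0],-1]]'
python3 -m pendant '[[[0,0,0],[0,0,0],-1]]'
python3 - <<'E'
from meas import *
go(.509,.344,.050,96.2)
im,d,c=grab('top');P=cloud(d,c);np.savez('t1.npz',im=im,d=d);Z=P[...,2]
near=(P[...,1]>-.13)&(P[...,1]<.08)&(P[...,0]>.5)&(P[...,0]<.7)
for k,a,ce in comps(near&(Z>.0845),4):
    print('peg',ce,a,P[k][:,:2].mean(0),rect(P[k]),ray(c,*ce,.09))
for k,a,ce in comps(near&(im.max(-1)<90)&(Z<.084),4): print('dark',ce,a,ray(c,*ce,.08),np.median(Z[k]))
cv2.imwrite('pics/p4.png',cv2.resize(im[150:270,60:330],None,fx=2.9,fy=2.9,interpolation=cv2.INTER_CUBIC))
E
```

```text
t: 13.3
position: [0.508, 0.3447, 0.1977]
ee_rot: [-0.053, 0.999, -0.0, -0.0]
wrist_force: [1.1, 0.3, -0.3]
gripper_width: 0.0854
grip_force: 0.0
t: 13.42
position: [0.5076, 0.3451, 0.1972]
ee_rot: [-0.054, 0.999, -0.0, -0.001]
wrist_force: [-0.0, -0.2, 0.1]
gripper_width: 0.0854
grip_force: 0.0
shift units [-0.05 -0.04  4.91] tool z [-0.001 -0.001 -1.   ]
closing dir deg 96.2
turn about tool z units (tool down): 0.0
peg [238. 186.] 21 [0.60284601 0.04256664] (array([602.9,  42.6]), array([8.7, 9.6]), 1.2) [0.60281725 0.04255868 0.09      ]
peg [297.15 188.75] 20 [ 0.59981381 -0.09681839] (array([599.6, -96.8]), array([9.6, 9.2]), 3.2) [ 0.59989169 -0.09687029  0.09      ]
```

View pics/p4.png

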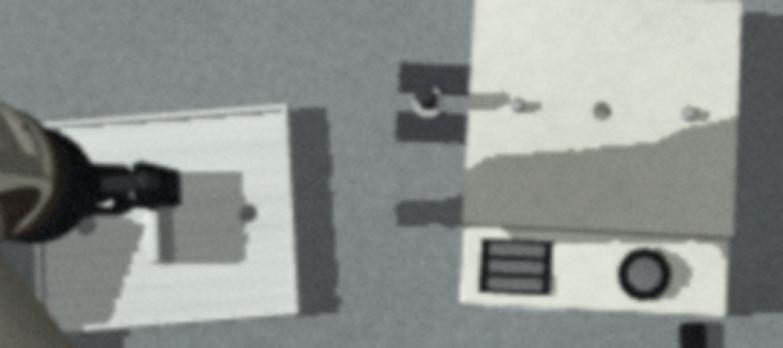

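The fingers stand over the pan's plate. The bore (602,110 in the crop) and pegs at (524,104) and (693,113) are clear. Seat is (0.6013,-0.0272) with yaw -1.2°. Next I grasp the pan.

```bash
python3 - <<'E'
from meas import *
z=np.load('t1.npz');im,d=z['im'],z['d'];c=viewer.calibration('top')
g=im.max(-1).astype(int);w=g[215:232,138:153];m=w<w.min()+ (np.median(w)-w.min())*.5
v,u=np.nonzero(m);print(w.min(),np.median(w),m.sum(),u.mean()+138,v.mean()+215, ray(c,u.mean()+138,v.mean()+215,.012))
print('expected hole', np.array([.509,.344])+.07*np.array([np.sin(np.radians(6.1)),-np.cos(np.radians(6.1))]))
E
python3 -m pendant '[[[-0.05,-0.04,0.9],[0,0,0],-1],[[0,0,0.9],[0,0,0],-1],[[0,0,0.9],[0,0,0],-0.6],[[0,0,0.9],[0,0,0],-0.4],[[0,0,0.7],[0,0,0],-0.3],[[0,0,0.5],[0,0,0],-0.3],[[0,0,0],[0,0,0],-0.3]]'
python3 - <<'E'
from h import *
go(.509,.344,.050,96.2)
E
```

```text
81 156.0 27 144.44444444444446 223.22222222222223 [0.51490948 0.27637853 0.012     ]
expected hole [0.51643848 0.27439634]
t: 14.35
position: [0.5101, 0.3419, 0.0533]
ee_rot: [-0.054, 0.999, -0.0, -0.001]
wrist_force: [-0.2, 0.3, 0.6]
gripper_width: 0.056
grip_force: 0.0
shift units [0.03 0.07 0.11] tool z [-0.001 -0.001 -1.   ]
closing dir deg 96.1
turn about tool z units (tool down): -0.01
```

```bash
python3 -m pendant '[[[0.03,0.07,0.11],[0,0,0],-0.3],[[0,0,0],[0,0,0],0.3],[[0,0,0],[0,0,0],0.7],[[0,0,0],[0,0,0],1],[[0,0,0],[0,0,0],1],[[0,0,0],[0,0,0],1],[[0,0,0],[0,0,0],1],[[0,0,0],[0,0,0],1]]' 80
python3 -m pendant '[[[0,0,-0.3],[0,0,0],1],[[0,0,-0.5],[0,0,0],1],[[0,0,-0.8],[0,0,0],1],[[0,0,-1],[0,0,0],1],[[0,0,-1],[0,0,0],1],[[0,0,-1],[0,0,0],1],[[0,0,-0.8],[0,0,0],1],[[0,0,0],[0,0,0],1]]'
python3 -m pendant '[[[0,0,0],[0,0,0],1]]'
cat > pan.py <<'E'
from meas import *
def panfit(x0,y0,z0):
    s=get_state();tc=np.array(s['position'])
    Q=[]
    for n in('scene','top'):
        im,d,c=grab(n);P=cloud(d,c);np.savez('pan_'+n,im=im,d=d)
        m=(im.min(-1)>95)&(abs(P[...,0]-x0)<.15)&(abs(P[...,1]-y0)<.17)&(abs(P[...,2]-(z0+.012))<.02)
        cs=comps(m,60)
        for k,a,ce in cs: print(n,a,rect(P[k]),np.median(P[k][:,2]).round(4))
        Q+= [P[k] for k,a,_ in cs]
    Q=np.vstack(Q);print('both',rect(Q),'z range',np.percentile(Q[:,2],[1,50,99]).round(4),'tcp',tc.round(4))
E
python3 -c "
from pan import *
p=get_state()['position'];panfit(p[0],p[1],p[2]-.05)"
```

```text
t: 15.35
position: [0.5094, 0.3449, 0.0515]
ee_rot: [-0.054, 0.999, 0.0, 0.0]
wrist_force: [-0.8, -0.0, 5.8]
gripper_width: 0.011
grip_force: 79.1
t: 16.35
position: [0.5097, 0.3452, 0.2153]
ee_rot: [-0.054, 0.999, 0.001, 0.002]
wrist_force: [0.1, 0.7, -4.6]
gripper_width: 0.0112
grip_force: 78.1
t: 16.48
position: [0.5089, 0.3446, 0.2118]
ee_rot: [-0.054, 0.999, -0.0, -0.0]
wrist_force: [-0.4, -0.5, -4.0]
gripper_width: 0.0109
grip_force: 78.1
scene 4615 (array([508.3, 343.8]), array([185.1, 221.9]), 6.3) 0.1717
top 5492 (array([509.7, 332.6]), array([180.6, 199.5]), 6.1) 0.1726
both (array([508.3, 343.6]), array([185.1, 222.3]), 6.3) z range [0.1614 0.1721 0.1866] tcp [0.5089 0.3446 0.2118]
```

```bash
python3 -m pendant '[[[0,0,0],[0,0,0.3],1],[[0,0,0],[0,0,0.4],1],[[0,0,0],[0,0,0.21],1],[[0,0,0],[0,0,0],1]]'
python3 - <<'E'
from h import *
go(.6013,-.0272,.205,88.8)
E
```

```text
t: 17.08
position: [0.509, 0.3446, 0.2123]
ee_rot: [0.009, 1.0, -0.0, -0.0]
wrist_force: [0.8, 0.4, -2.3]
gripper_width: 0.0107
grip_force: 78.0
shift units [ -3.3  -12.34   0.24] tool z [-0.001 -0.    -1.   ]
closing dir deg 89.0
turn about tool z units (tool down): 0.02
```

```bash
python3 -m pendant '[[[-0.1,-0.4,0],[0,0,0],1],[[-0.2,-0.7,0],[0,0,0],1],[[-0.2,-0.8,0],[0,0,0],1],[[-0.2,-0.8,0],[0,0,0],1],[[-0.2,-0.8,0],[0,0,0],1],[[-0.2,-0.8,0],[0,0,0],1],[[-0.2,-0.8,0],[0,0,0],1],[[-0.2,-0.8,0],[0,0,0],1]]'
python3 -m pendant '[[[-0.2,-0.8,0],[0,0,0],1],[[-0.2,-0.8,0],[0,0,0],1],[[-0.3,-0.8,0],[0,0,0],1],[[-0.3,-0.8,0],[0,0,0],1],[[-0.3,-0.8,0],[0,0,0],1],[[-0.3,-0.8,0],[0,0,0],1],[[-0.2,-0.8,0],[0,0,0],1],[[-0.1,-0.4,0],[0,0,0],1]]'
python3 -m pendant '[[[0,0,0],[0,0,0],1],[[0,0,0],[0,0,0],1]]'
python3 - <<'E'
from pan import *
p=get_state()['position'];panfit(p[0],p[1],p[2]-.05)
go(.6013,-.0272,.155,88.8)
E
```

```text
t: 18.08
position: [0.551, 0.1646, 0.213]
ee_rot: [0.01, 1.0, -0.0, 0.0]
wrist_force: [0.6, 0.5, -3.6]
gripper_width: 0.011
grip_force: 78.1
t: 19.08
position: [0.6042, -0.0164, 0.2129]
ee_rot: [0.01, 1.0, -0.0, 0.0]
wrist_force: [-0.1, -0.0, -3.9]
gripper_width: 0.0107
grip_force: 78.1
t: 19.32
position: [0.6042, -0.0138, 0.2129]
ee_rot: [0.009, 1.0, 0.0, -0.0]
wrist_force: [-0.7, -1.0, -2.7]
gripper_width: 0.0113
grip_force: 78.1
scene 5961 (array([605.8, -14. ]), array([220.3, 182.4]), 88.9) 0.1728
top 1208 (array([605.2,  77.9]), array([ 35.5, 180.2]), 88.8) 0.1744
top 104 (array([ 551.4, -119.8]), array([ 7. , 80.4]), 88.6) 0.1847
both (array([605.1, -14.1]), array([220.6, 183.8]), 88.9) z range [0.1616 0.1729 0.1876] tcp [ 0.6042 -0.0138  0.2129]
shift units [ 0.09 -0.46  1.93] tool z [ 0.  0. -1.]
closing dir deg 89.0
turn about tool z units (tool down): 0.02
```

```bash
python3 -m pendant '[[[0.1,-0.44,0.3],[0,0,0],1],[[0,0,0.6],[0,0,0],1],[[0,0,0.6],[0,0,0],1],[[0,0,0.5],[0,0,0],1],[[0,0,0],[0,0,0],1],[[0,0,0],[0,0,0],1]]'
python3 - <<'E'
from h import *
go(.6009,-.0272,.1315,88.8)
E
```

```text
t: 20.18
position: [0.6014, -0.0272, 0.1532]
ee_rot: [0.009, 1.0, -0.0, 0.0]
wrist_force: [0.1, -0.5, -2.4]
gripper_width: 0.0109
grip_force: 78.1
shift units [ 0.02 -0.    0.72] tool z [ 0.001 -0.    -1.   ]
closing dir deg 88.9
turn about tool z units (tool down): 0.02
```

```bash
python3 -m pendant '[[[0.02,0,0.2],[0,0,0],1],[[0,0,0.15],[0,0,0],1],[[0,0,0],[0,0,0],1]]'
python3 -m pendant '[[[0,0,0.15],[0,0,0],1],[[0,0,0.1],[0,0,0],1],[[0,0,0],[0,0,0],1]]'
python3 -m pendant '[[[0,0,0.1],[0,0,0],1],[[0,0,0],[0,0,0],1]]'
```

```text
t: 20.55
position: [0.6004, -0.0272, 0.1418]
ee_rot: [0.009, 1.0, 0.0, -0.0]
wrist_force: [-0.7, 0.1, -3.9]
gripper_width: 0.011
grip_force: 78.2
t: 20.92
position: [0.601, -0.0272, 0.1346]
ee_rot: [0.009, 1.0, 0.0, 0.0]
wrist_force: [4.2, 0.7, -6.0]
gripper_width: 0.0107
grip_force: 77.9
t: 21.18
position: [0.6009, -0.0272, 0.1318]
ee_rot: [0.009, 1.0, 0.0, 0.0]
wrist_force: [6.2, 0.4, -3.3]
gripper_width: 0.011
grip_force: 78.2
```

It is over the pegs and practically home. The side force asks for a little +x. I press slightly and release.

```bash
python3 -m pendant '[[[-0.03,0,0.08],[0,0,0],1],[[0,0,0],[0,0,0],1],[[0,0,0],[0,0,0],1]]'
python3 -m pendant '[[[0,0,0],[0,0,0],0.6],[[0,0,0],[0,0,0],0.3],[[0,0,0],[0,0,0],-0.2],[[0,0,0],[0,0,0],-0.2],[[0,0,0],[0,0,0],-0.2]]'
python3 -m pendant '[[[0,0,-0.5],[0,0,0],-0.2],[[0,0,-1],[0,0,0],-0.2],[[0,0,-1],[0,0,0],-0.2],[[0,0,-1],[0,0,0],-1],[[0,0,-1],[0,0,0],-1],[[0,-1,0],[0,0,0],-1],[[0,-1,0],[0,0,0],-1],[[0,-1,0],[0,0,0],-1]]'
python3 -m pendant '[[[0,-1,0],[0,0,0],-1],[[0,-1,0],[0,0,0],-1],[[0,-1,0],[0,0,0],-1],[[0,-1,0],[0,0,0],-1],[[0,-1,0],[0,0,0],-1],[[0,0,0],[0,0,0],-1]]'
python3 - <<'E'
from pan import *
panfit(.6013,-.0272,.08)
z=np.load('pan_top.npz');c=viewer.calibration('top');P=cloud(z['d'],c)
k=(abs(P[...,0]-.6013)<.08)&(abs(P[...,1]+.0272)<.1);Z=P[...,2]
for a,b in((.08,.098),(.10,.109),(.13,.15)): 
    m=k&(Z>a)&(Z<b);print(a,m.sum(),np.median(Z[m]).round(4),rect(P[m]) if m.sum()>5 else '')
for o in links(z['im'],z['d'],c): print('link',o)
cv2.imwrite('pics/p5.png',cv2.resize(z['im'][130:310,180:450],None,fx=2.9,fy=2.9))
E
```

```text
t: 21.55
position: [0.6012, -0.0272, 0.1314]
ee_rot: [0.009, 1.0, -0.0, 0.0]
wrist_force: [-3.8, 1.5, 12.2]
gripper_width: 0.011
grip_force: 80.3
t: 22.18
position: [0.6014, -0.0273, 0.1293]
ee_rot: [0.009, 1.0, -0.0, -0.0]
wrist_force: [0.3, 0.1, -0.2]
gripper_width: 0.0515
grip_force: 0.0
t: 23.18
position: [0.5998, -0.1181, 0.2657]
ee_rot: [0.009, 1.0, -0.0, 0.001]
wrist_force: [0.6, 0.3, 0.5]
gripper_width: 0.0857
grip_force: 0.0
t: 23.92
position: [0.5967, -0.2689, 0.2649]
ee_rot: [0.011, 1.0, -0.0, 0.0]
wrist_force: [-0.6, -0.6, 0.1]
gripper_width: 0.0854
grip_force: 0.0
scene 6917 (array([580.9,   3. ]), array([279.5, 244. ]), 88.9) 0.091
top 7479 (array([602.5, -26.6]), array([223.7, 195.5]), 88.7) 0.0925
both (array([580.9,   2.3]), array([280.8, 244. ]), 88.9) z range [0.0753 0.0916 0.1059] tcp [ 0.5967 -0.2689  0.2649]
0.08 5490 0.0924 (array([601.3, -27.1]), array([199.9, 159.9]), 90.0)
0.1 8 0.102 (array([591.9, -22.3]), array([63.7,  6.7]), 5.5)
0.13 185 0.1401 (array([599.7, -28.1]), array([12. , 77.8]), 88.8)
link (array([351., 214.]), np.int32(157), (array([ 552.3, -235.7]), array([21.9, 52.7]), 71.2), np.float64(0.0335))
```

View pics/p5.png

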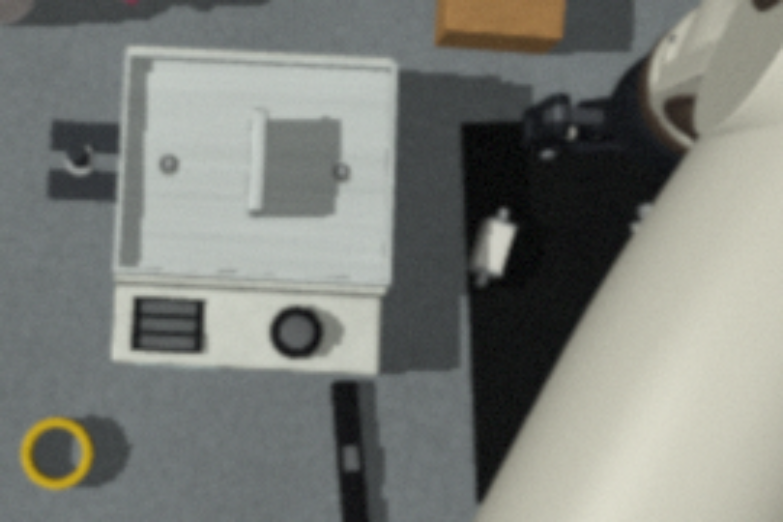

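The pan is home: floor z 0.092, plate top 0.140, pegs showing centred in both holes at (169,164) and (341,172) in the crop. One link has been knocked and is now near crop (495,245), so I remeasure links with the scene camera.

```bash
python3 - <<'E'
from meas import *
for n in('scene','top'):
    im,d,c=grab(n); print(n)
    P=cloud(d,c);Z=P[...,2]
    m=(im.min(-1)>90)&(Z>.012)&(Z<.07)&(P[...,1]<-.18)&(P[...,1]>-.45)&(P[...,0]>.3)&(P[...,0]<.7)
    for k,a,ce in comps(m,20):
        t=P[k][(P[k][:,2]>.028)]; print(ce.round(),a,'top',rect(t),'all',rect(P[k]),np.percentile(P[k][:,2],[50,98]).round(3))
go(.552,-.236,.12,71)
E
```

```text
scene
[115. 177.] 174 top (array([ 452.6, -379.4]), array([48.5, 23.8]), 19.1) all (array([ 458.1, -377.4]), array([60.3, 24. ]), 19.1) [0.031 0.033]
[165. 201.] 234 top (array([ 550. , -233.1]), array([25.1, 45.4]), 74.1) all (array([ 549.9, -232.5]), array([25.7, 70.7]), 73.2) [0.03  0.034]
[105. 205.] 220 top (array([ 559. , -376.3]), array([46.9, 24.2]), 22.5) all (array([ 558.7, -376.6]), array([69.4, 24.6]), 21.5) [0.031 0.034]
[123. 228.] 227 top (array([ 651.1, -307.8]), array([24.2, 21.8]), 13.4) all (array([ 651.1, -307.7]), array([24.2, 22. ]), 13.4) [0.045 0.062]
top
[350. 214.] 179 top (array([ 548.6, -233.9]), array([23.8, 44.7]), 71.7) all (array([ 553.5, -235.7]), array([24.3, 55.7]), 73.5) [0.033 0.038]
shift units [1.52 0.99 4.83] tool z [ 0.001  0.    -1.   ]
closing dir deg 89.0
turn about tool z units (tool down): 2.25
```

```bash
python3 -m pendant '[[[0,0,0],[0,0,0.6],-1],[[0,0,0],[0,0,0.8],-1],[[0,0,0],[0,0,0.6],-1],[[0,0,0],[0,0,0],-1]]'
python3 -c "
from h import *
go(.5495,-.2335,.034,73)"
```

```text
t: 24.62
position: [0.5971, -0.2663, 0.2648]
ee_rot: [0.148, 0.989, -0.0, 0.0]
wrist_force: [-0.4, -0.8, -0.3]
gripper_width: 0.0852
grip_force: 0.0
shift units [1.84 0.58 7.69] tool z [ 0. -0. -1.]
closing dir deg 73.0
turn about tool z units (tool down): 0.0
```

```bash
python3 -m pendant '[[[0.9,0.3,0.6],[0,0,0],-0.4],[[0.94,0.28,0.9],[0,0,0],-0.4],[[0,0,1],[0,0,0],-0.4],[[0,0,1],[0,0,0],-0.4],[[0,0,1],[0,0,0],-0.4],[[0,0,1],[0,0,0],-0.4],[[0,0,1],[0,0,0],-0.4],[[0,0,0],[0,0,0],-0.4]]'
python3 -c "
from h import *
go(.5495,-.2335,.034,73)"
```

```text
t: 25.62
position: [0.5481, -0.2333, 0.0674]
ee_rot: [0.147, 0.989, 0.001, -0.002]
wrist_force: [-0.5, -0.3, -0.1]
gripper_width: 0.0599
grip_force: 0.0
shift units [-0.05  0.01  1.11] tool z [-0.004  0.002 -1.   ]
closing dir deg 73.1
turn about tool z units (tool down): 0.01
```

```bash
python3 -m pendant '[[[0,0,0.6],[0,0,0],-0.4],[[0,0,0.5],[0,0,0],-0.4],[[0,0,0],[0,0,0],-0.1],[[0,0,0],[0,0,0],0.3],[[0,0,0],[0,0,0],1],[[0,0,0],[0,0,0],1],[[0,0,0],[0,0,0],1],[[0,0,0],[0,0,0],1]]' 40
python3 -m pendant '[[[0,0,-0.4],[0,0,0],1],[[0,0,-0.8],[0,0,0],1],[[0,0,-1],[0,0,0],1],[[0,0,-1],[0,0,-0.6],1],[[0,0,-1],[0,0,-0.8],1],[[0,0,-0.8],[0,0,-0.58],1],[[0,0,0],[0,0,0],1]]'
python3 -c "
from h import *
go(.643,-.084,.2,88.8)"
```

```text
t: 26.62
position: [0.5497, -0.2346, 0.0372]
ee_rot: [0.148, 0.989, -0.0, 0.001]
wrist_force: [0.4, 0.5, 5.4]
gripper_width: 0.0233
grip_force: 40.5
t: 27.5
position: [0.55, -0.2347, 0.1885]
ee_rot: [0.011, 1.0, -0.001, 0.001]
wrist_force: [0.4, 1.0, -1.5]
gripper_width: 0.0232
grip_force: 39.8
shift units [-2.99  5.09 -0.38] tool z [ 0.003 -0.001 -1.   ]
closing dir deg 88.7
turn about tool z units (tool down): -0.01
```

```bash
python3 -m pendant '[[[-0.4,0.7,0],[0,0,0],1],[[-0.5,0.8,0],[0,0,0],1],[[-0.5,0.9,0],[0,0,0],1],[[-0.5,0.9,0],[0,0,0],1],[[-0.5,0.9,0],[0,0,0],1],[[-0.5,0.7,0],[0,0,0],1],[[-0.1,0.2,0],[0,0,0],1],[[0,0,0],[0,0,0],1]]'
python3 -c "
from h import *
go(.643,-.084,.127,88.8)"
```

```text
t: 28.5
position: [0.6425, -0.0833, 0.1858]
ee_rot: [0.011, 1.0, -0.0, -0.0]
wrist_force: [-0.2, -1.2, -1.7]
gripper_width: 0.023
grip_force: 39.7
shift units [-0.02 -0.02  1.96] tool z [-0.001 -0.    -1.   ]
closing dir deg 88.8
turn about tool z units (tool down): -0.0
```

```bash
python3 -m pendant '[[[0,0,0.6],[0,0,0],1],[[0,0,0.7],[0,0,0],1],[[0,0,0.4],[0,0,0],1],[[0,0,0.25],[0,0,0],1],[[0,0,0],[0,0,0],1]]'
python3 -m pendant '[[[0,0,0.02],[0,0,0],0.3],[[0,0,0],[0,0,0],0],[[0,0,0],[0,0,0],0],[[0,0,-0.5],[0,0,0],0],[[0,0,-1],[0,0,0],0],[[0,0,-1],[0,0,0],0],[[0,0,-1],[0,0,0],-0.4],[[0,0,0],[0,0,0],-0.4]]'
python3 - <<'E'
from meas import *
for n in('scene','top'):
    im,d,c=grab(n); print(n)
    P=cloud(d,c);Z=P[...,2]
    m=(im.min(-1)>90)&(Z>.012)&(Z<.07)&(P[...,1]<-.18)&(P[...,1]>-.45)&(P[...,0]>.3)&(P[...,0]<.7)
    for k,a,ce in comps(m,20):
        t=P[k][(P[k][:,2]>.028)]; print(ce.round(),a,'top',rect(t),'all',rect(P[k]),np.percentile(P[k][:,2],[50,98]).round(3))
    m=(Z>.114)&(Z<.128)&(abs(P[...,0]-.6)<.085)&(abs(P[...,1]+.027)<.1)
    for k,a,ce in comps(m,40): print('pan',a,rect(P[k]),np.median(P[k][:,2]))
E
```

```text
t: 29.12
position: [0.6424, -0.0836, 0.1277]
ee_rot: [0.011, 1.0, -0.0, -0.0]
wrist_force: [-0.2, -0.6, -0.7]
gripper_width: 0.0236
grip_force: 39.8
t: 30.12
position: [0.6435, -0.0835, 0.2363]
ee_rot: [0.011, 1.0, -0.0, 0.003]
wrist_force: [-0.1, 0.4, -0.8]
gripper_width: 0.0597
grip_force: 0.0
scene
[115. 177.] 172 top (array([ 453.3, -379.5]), array([49.5, 23.9]), 18.9) all (array([ 458.2, -377.7]), array([59.8, 24.3]), 19.3) [0.031 0.034]
[105. 205.] 220 top (array([ 558.6, -376.4]), array([48.1, 23.7]), 21.9) all (array([ 559.1, -376.1]), array([68.5, 23.9]), 21.7) [0.031 0.034]
[123. 228.] 225 top (array([ 651.6, -308.5]), array([23.7, 21.5]), 49.2) all (array([ 651.4, -308.3]), array([23.6, 22.2]), 48.8) [0.046 0.062]
pan 205 (array([643. , -83.3]), array([24.1, 65. ]), 88.2) 0.12095613711514536
top
[380. 176.] 83 top (array([ 644.6, -307.9]), array([13.1, 19.3]), 2.7) all (array([ 645.3, -307.3]), array([20. , 14.2]), 78.0) [0.056 0.065]
[407. 213.] 257 top (array([ 552.2, -379.7]), array([54.5, 25.7]), 23.2) all (array([ 556.9, -376.7]), array([65.4, 26.7]), 22.0) [0.032 0.037]
[409. 256.] 264 top (array([ 453.9, -379.1]), array([61.5, 26.1]), 19.6) all (array([ 451.1, -380. ]), array([67.3, 26.1]), 19.6) [0.032 0.037]
```

Link 1 lies in the pan at its slot. Next link: (0.557,-0.3765), closing direction 111.7°.

```bash
python3 -m pendant '[[[0,-0.6,0],[0,0,-0.4],-0.4],[[0,-0.8,0],[0,0,-0.6],-0.4],[[0,-1,0],[0,0,-0.6],-0.4],[[0,-1,0],[0,0,-0.6],-0.4],[[0,-1,0],[0,0,-0.4],-0.4],[[0,-1,0],[0,0,-0.26],-0.4],[[0,-1,0],[0,0,0],-0.4],[[0,0,0],[0,0,0],-0.4]]'
python3 -c "
from h import *
go(.557,-.3765,.034,111.7)"
```

```text
t: 31.22
position: [0.682, -0.2711, 0.2297]
ee_rot: [-0.187, 0.982, 0.001, -0.001]
wrist_force: [0.5, -0.0, -0.4]
gripper_width: 0.0598
grip_force: 0.0
shift units [ 5.15 -1.75  6.53] tool z [-0.003  0.001 -1.   ]
closing dir deg 111.5
turn about tool z units (tool down): -0.02
```

```bash
python3 -m pendant '[[[0.8,-0.25,0],[0,0,0],-0.4],[[0.9,-0.3,0],[0,0,0],-0.4],[[0.9,-0.3,0],[0,0,0],-0.4],[[0.9,-0.3,0],[0,0,0],-0.4],[[0.9,-0.3,0.4],[0,0,0],-0.4],[[0.75,-0.3,0.6],[0,0,0],-0.4],[[0,0,0.9],[0,0,0],-0.4],[[0,0,0],[0,0,0],-0.4]]'
python3 -m pendant '[[[0,0,1],[0,0,0],-0.4],[[0,0,1],[0,0,0],-0.4],[[0,0,1],[0,0,0],-0.4],[[0,0,0],[0,0,0],-0.4]]'
python3 -c "
from h import *
go(.557,-.3765,.034,111.7)"
```

```text
t: 32.22
position: [0.5567, -0.3739, 0.1728]
ee_rot: [-0.188, 0.982, 0.002, -0.002]
wrist_force: [-0.4, -0.1, -0.9]
gripper_width: 0.0601
grip_force: 0.0
t: 32.72
position: [0.5573, -0.3739, 0.0838]
ee_rot: [-0.188, 0.982, 0.001, -0.001]
wrist_force: [-0.2, 0.3, 0.3]
gripper_width: 0.0598
grip_force: 0.0
shift units [ 0.04 -0.08  1.66] tool z [-0.003  0.002 -1.   ]
closing dir deg 111.7
turn about tool z units (tool down): -0.0
```

```bash
python3 -m pendant '[[[0.04,-0.08,0.8],[0,0,0],-0.4],[[0,0,0.8],[0,0,0],-0.4],[[0,0,0.03],[0,0,0],-0.1],[[0,0,0],[0,0,0],0.3],[[0,0,0],[0,0,0],1],[[0,0,0],[0,0,0],1],[[0,0,0],[0,0,0],1],[[0,0,0],[0,0,0],1]]' 40
python3 -m pendant '[[[0,0,-0.4],[0,0,0],1],[[0,0,-0.8],[0,0,0],1],[[0,0,-1],[0,0,0.4],1],[[0,0,-1],[0,0,0.6],1],[[0,0,-1],[0,0,0.8],1],[[0,0,-0.8],[0,0,0.7],1],[[0,0,0],[0,0,0.36],1],[[0,0,0],[0,0,0],1]]'
python3 -c "
from h import *
go(.557,-.082,.19,88.8)"
```

```text
t: 33.72
position: [0.5587, -0.3784, 0.0388]
ee_rot: [-0.188, 0.982, -0.001, 0.001]
wrist_force: [-0.0, 1.2, 6.8]
gripper_width: 0.0231
grip_force: 40.9
t: 34.72
position: [0.5577, -0.378, 0.1874]
ee_rot: [0.011, 1.0, -0.0, 0.0]
wrist_force: [-0.1, 0.5, -1.3]
gripper_width: 0.0233
grip_force: 39.9
shift units [ 0.23  9.86 -0.09] tool z [ 0.001 -0.001 -1.   ]
closing dir deg 88.8
turn about tool z units (tool down): -0.0
```

```bash
python3 -m pendant '[[[0,0.4,0],[0,0,0],1],[[0,0.8,0],[0,0,0],1],[[0,1,0],[0,0,0],1],[[0,1,0],[0,0,0],1],[[0,1,0],[0,0,0],1],[[0,1,0],[0,0,0],1],[[0,1,0],[0,0,0],1],[[0,1,0],[0,0,0],1]]'
python3 -m pendant '[[[0.1,1,0],[0,0,0],1],[[0.1,0.8,0],[0,0,0],1],[[0.03,0.6,0],[0,0,0],1],[[0,0.2,0],[0,0,0],1],[[0,0,0],[0,0,0],1]]'
python3 -c "
from h import *
go(.557,-.082,.1285,88.8)"
```

```text
t: 35.72
position: [0.5618, -0.1602, 0.1862]
ee_rot: [0.01, 1.0, 0.0, -0.0]
wrist_force: [-0.3, -0.1, -1.8]
gripper_width: 0.0231
grip_force: 39.9
t: 36.35
position: [0.5571, -0.0838, 0.1863]
ee_rot: [0.01, 1.0, -0.0, -0.0]
wrist_force: [0.3, 0.4, -2.1]
gripper_width: 0.0234
grip_force: 39.9
shift units [0.01 0.06 1.93] tool z [-0. -0. -1.]
closing dir deg 88.8
turn about tool z units (tool down): 0.0
```

Lower and release, rise, then head to the third link.

```bash
python3 -m pendant '[[[0,0.06,0.6],[0,0,0],1],[[0,0,0.7],[0,0,0],1],[[0,0,0.4],[0,0,0],1],[[0,0,0.22],[0,0,0],1],[[0,0,0],[0,0,0],1]]'
python3 -m pendant '[[[0,0,0.02],[0,0,0],0.3],[[0,0,0],[0,0,0],0],[[0,0,0],[0,0,0],0],[[0,0,-0.5],[0,0,0],0],[[0,0,-1],[0,0,0],0],[[0,0,-1],[0,0,0],0],[[0,0,-1],[0,0,0],-0.4],[[0,0,0],[0,0,0],-0.4]]'
python3 -m pendant '[[[0,-0.5,0],[0,0,-0.4],-0.4],[[0,-0.8,0],[0,0,-0.6],-0.4],[[0,-1,0],[0,0,-0.6],-0.4],[[0.3,-1,0],[0,0,-0.6],-0.4],[[0.6,-1,0],[0,0,-0.38],-0.4],[[0.6,-1,0],[0,0,0],-0.4],[[0.6,-1,0],[0,0,0],-0.4],[[0,0,0],[0,0,0],-0.4]]'
python3 - <<'E'
from meas import *
for n in('scene','top'):
    im,d,c=grab(n); print(n)
    P=cloud(d,c);Z=P[...,2]
    m=(im.min(-1)>90)&(Z>.012)&(Z<.04)&(P[...,1]<-.18)&(P[...,1]>-.45)&(P[...,0]>.3)&(P[...,0]<.62)
    for k,a,ce in comps(m,20): print(ce.round(),a,'all',rect(P[k]),np.percentile(P[k][:,2],[50,98]).round(3))
    m=(Z>.114)&(Z<.128)&(abs(P[...,0]-.6)<.085)&(abs(P[...,1]+.027)<.1)
    for k,a,ce in comps(m,40): print('pan',a,rect(P[k]),np.median(P[k][:,2]))
go(.4512,-.38,.034,109.4)
E
```

```text
t: 36.98
position: [0.5572, -0.0823, 0.1288]
ee_rot: [0.011, 1.0, -0.0, 0.0]
wrist_force: [0.2, -0.3, -0.8]
gripper_width: 0.0234
grip_force: 40.0
t: 37.98
position: [0.5581, -0.0821, 0.2368]
ee_rot: [0.011, 1.0, -0.0, 0.003]
wrist_force: [-0.5, -0.5, -0.6]
gripper_width: 0.0597
grip_force: 0.0
t: 38.98
position: [0.5348, -0.2862, 0.2325]
ee_rot: [-0.167, 0.986, 0.0, -0.0]
wrist_force: [-0.1, 0.2, -0.3]
gripper_width: 0.0599
grip_force: 0.0
scene
[115. 177.] 172 all (array([ 458.5, -377.6]), array([58.8, 24.2]), 19.4) [0.031 0.033]
pan 164 (array([556.8, -81.7]), array([23.7, 64.9]), 88.3) 0.12071670451589386
pan 206 (array([642.5, -83.2]), array([24.2, 65.8]), 87.9) 0.12085109785885559
top
[405. 249.] 67 all (array([ 466.9, -367.3]), array([15.6, 29.1]), 62.4) [0.027 0.035]
pan 224 (array([645.1, -84.2]), array([24.2, 58.8]), 87.6) 0.12217895776066448
pan 239 (array([556.9, -82.6]), array([67. , 23.1]), 0.6) 0.12192201459608808
shift units [ 3.7  -2.09  6.63] tool z [-0.001  0.001 -1.   ]
closing dir deg 109.4
turn about tool z units (tool down): -0.0
```

```bash
python3 -m pendant '[[[0.7,-0.4,0.3],[0,0,0],-0.4],[[0.8,-0.4,0.6],[0,0,0],-0.4],[[0.8,-0.5,0.8],[0,0,0],-0.4],[[0.8,-0.5,0.8],[0,0,0],-0.4],[[0.6,-0.29,0.8],[0,0,0],-0.4],[[0,0,0.9],[0,0,0],-0.4],[[0,0,0.9],[0,0,0],-0.4],[[0,0,0],[0,0,0],-0.4]]'
python3 -c "
from h import *
go(.4513,-.38,.034,109.4)"
```

```text
t: 40.08
position: [0.4512, -0.3787, 0.0782]
ee_rot: [-0.169, 0.986, 0.002, -0.001]
wrist_force: [-0.5, -0.3, 0.1]
gripper_width: 0.0598
grip_force: 0.0
shift units [ 0.01 -0.05  1.47] tool z [-0.003  0.003 -1.   ]
closing dir deg 109.5
turn about tool z units (tool down): 0.01
```

```bash
python3 -m pendant '[[[0.01,-0.05,0.8],[0,0,0],-0.4],[[0,0,0.6],[0,0,0],-0.4],[[0,0,0.04],[0,0,0],-0.1],[[0,0,0],[0,0,0],0.3],[[0,0,0],[0,0,0],1],[[0,0,0],[0,0,0],1],[[0,0,0],[0,0,0],1],[[0,0,0],[0,0,0],1]]' 40
python3 -m pendant '[[[0,0,-0.4],[0,0,0],1],[[0,0,-0.8],[0,0,0],1],[[0,0,-1],[0,0,0.4],1],[[0,0,-1],[0,0,0.6],1],[[0,0,-1],[0,0,0.8],1],[[0,0,-0.8],[0,0,0.78],1],[[0,0,-0.5],[0,0,0],1],[[0,0,0],[0,0,0],1]]'
python3 -c "
from h import *
go(.6025,.029,.2,88.8)"
```

```text
t: 41.08
position: [0.4524, -0.3823, 0.0382]
ee_rot: [-0.169, 0.986, -0.001, 0.001]
wrist_force: [0.1, 0.5, 5.7]
gripper_width: 0.0232
grip_force: 40.6
t: 42.08
position: [0.4522, -0.3822, 0.203]
ee_rot: [0.01, 1.0, -0.0, 0.001]
wrist_force: [-0.3, 0.3, -1.7]
gripper_width: 0.0232
grip_force: 39.8
shift units [-4.75 13.8   0.09] tool z [ 0.001 -0.001 -1.   ]
closing dir deg 88.9
turn about tool z units (tool down): 0.01
```

```bash
python3 -m pendant '[[[-0.2,0.5,0],[0,0,0],1],[[-0.3,0.8,0],[0,0,0],1],[[-0.3,1,0],[0,0,0],1],[[-0.3,1,0],[0,0,0],1],[[-0.3,1,0],[0,0,0],1],[[-0.35,1,0],[0,0,0],1],[[-0.35,1,0],[0,0,0],1],[[-0.35,1,0],[0,0,0],1]]'
python3 -m pendant '[[[-0.35,1,0],[0,0,0],1],[[-0.35,1,0],[0,0,0],1],[[-0.35,1,0],[0,0,0],1],[[-0.35,1,0],[0,0,0],1],[[-0.35,1,0],[0,0,0],1],[[-0.35,0.8,0],[0,0,0],1],[[-0.2,0.6,0],[0,0,0],1],[[0,0,0],[0,0,0],1]]'
python3 -c "
from h import *
go(.6025,.029,.1285,88.8)"
```

```text
t: 43.08
position: [0.53, -0.1625, 0.2007]
ee_rot: [0.01, 1.0, 0.0, -0.001]
wrist_force: [0.3, 0.8, -1.0]
gripper_width: 0.0233
grip_force: 39.7
t: 44.08
position: [0.603, 0.0273, 0.2011]
ee_rot: [0.01, 1.0, 0.0, -0.001]
wrist_force: [-0.2, -0.0, -1.4]
gripper_width: 0.0233
grip_force: 39.7
shift units [0.01 0.06 2.42] tool z [-0.001  0.    -1.   ]
closing dir deg 88.9
turn about tool z units (tool down): 0.01
```

```bash
python3 -m pendant '[[[0,0.06,0.6],[0,0,0],1],[[0,0,0.8],[0,0,0],1],[[0,0,0.6],[0,0,0],1],[[0,0,0.38],[0,0,0],1],[[0,0,0],[0,0,0],1]]'
python3 -m pendant '[[[0,0,0.02],[0,0,0],0.3],[[0,0,0],[0,0,0],0],[[0,0,0],[0,0,0],0],[[0,0,-0.5],[0,0,0],0],[[0,0,-1],[0,0,0],0],[[0,0,-1],[0,0,0],0],[[0,0,-1],[0,0,0],0.5],[[0,0,0],[0,0,0],1]]'
python3 - <<'E'
from meas import *
for n in('scene','top'):
    im,d,c=grab(n); print(n)
    P=cloud(d,c);Z=P[...,2]
    m=(Z>.114)&(Z<.128)&(abs(P[...,0]-.6)<.085)&(abs(P[...,1]+.027)<.1)
    for k,a,ce in comps(m,40): print('pan',a,rect(P[k]),np.median(P[k][:,2]))
    k=(np.hypot(P[...,0]-.4694,P[...,1]+.0645)<.03);b=k&(im.max(-1)<150)
    if n=='top':
        r=np.hypot(P[...,0]-.4694,P[...,1]+.0645)
        for a in range(0,28,4):
            q=k&(r>=a/1e3)&(r<(a+4)/1e3);print(a,np.median(Z[q]).round(4),np.percentile(Z[q],[5,95]).round(4),np.median(im[q],0))
    g=k&(Z>.0715)&(Z<.09);print('key',g.sum(),P[g].mean(0),rect(P[g]),np.median(Z[g]))
go(.4694,-.0645,.12,88.8)
E
```

```text
t: 44.7
position: [0.6028, 0.0274, 0.1297]
ee_rot: [0.011, 1.0, -0.0, -0.001]
wrist_force: [-0.6, 0.1, -1.6]
gripper_width: 0.0231
grip_force: 39.7
t: 45.7
position: [0.6042, 0.0278, 0.2388]
ee_rot: [0.011, 1.0, 0.0, 0.003]
wrist_force: [0.6, 0.8, -0.7]
gripper_width: 0.0067
grip_force: 0.0
scene
pan 160 (array([552.7, -81.6]), array([23.5, 57.1]), 87.9) 0.1207357413905552
pan 183 (array([603.6,  27.8]), array([23.9, 65.4]), 87.2) 0.12081146923071447
pan 205 (array([643., -83.]), array([23.9, 67.1]), 87.3) 0.12094889991768866
key 59 [ 0.47153414 -0.06373791  0.080034  ] (array([469.9, -63.6]), array([22.3, 38. ]), 5.7) 0.08085732472900638
top
pan 224 (array([641.9, -84.3]), array([24.1, 65.8]), 87.2) 0.12214854335289743
pan 237 (array([556.8, -82.6]), array([66.6, 23.4]), 0.7) 0.12221324624424533
  return _methods._mean(a, axis=axis, dtype=dtype,
  ret = ret.dtype.type(ret / rcount)
Traceback (most recent call last):
IndexError: index -1 is out of bounds for axis 0 with size 0
```

```bash
python3 - <<'E'
from meas import *
z=np.load('top0.npz');im,d=z['im'],z['d'];c=viewer.calibration('top');P=cloud(d,c);Z=P[...,2]
print(Z[236:253,282].round(3),Z[244,272:294].round(3)); print(im[244,272:294,0])
m=np.zeros(Z.shape,bool);m[232:256,270:295]=1
for k,a,ce in comps(m&(Z>.077),10): print('top face',a,P[k].mean(0),rect(P[k]),ray(c,*ce,.081))
go(.4694,-.0645,.12,88.8)
E
```

```text
[0.072 0.073 0.082 0.083 1.169 0.084 0.081 0.082 0.084 0.085 0.084 0.081
 0.082 0.083 0.073 0.076 0.073] [0.061 0.074 0.07  0.072 0.073 0.083 0.079 0.08  0.087 0.086 0.084 0.081
 0.08  0.081 0.082 0.083 0.078 0.069 0.074 0.07  0.06  0.061]
[171  92  34  39  67 103 106 105 104 104 106 101 100 103  94  79  47  23
  40  79 121 126]
top face 108 [ 0.46953165 -0.06383316  0.09240516] (array([458.6, -32.3]), array([26.5, 95.9]), 19.3) [ 0.47002428 -0.06459382  0.081     ]
shift units [ 4.4  -3.17  3.84] tool z [ 0.001  0.    -1.   ]
closing dir deg 88.8
turn about tool z units (tool down): -0.0
```

All three links lie flat in the pan (tops at z 0.121). The key's top is about z 0.082 with centre (0.470,-0.0645). I move over it with the fingers shut.

```bash
python3 -m pendant '[[[0.6,-0.4,0],[0,0,0],1],[[0.8,-0.5,0],[0,0,0],1],[[0.8,-0.6,0],[0,0,0],1],[[0.8,-0.6,0],[0,0,0],1],[[0.8,-0.6,0],[0,0,0],1],[[0.58,-0.42,0],[0,0,0],1],[[0,0,0],[0,0,0],1],[[0,0,0],[0,0,0],1]]'
python3 -m pendant '[[[0,0,0.7],[0,0,0],1],[[0,0,1],[0,0,0],1],[[0,0,1],[0,0,0],1],[[0,0,1],[0,0,0],1],[[0,0,0],[0,0,0],1]]'
python3 -c "
from h import *
go(.470,-.0643,.107,88.8)"
```

```text
t: 46.8
position: [0.4701, -0.0628, 0.2345]
ee_rot: [0.011, 1.0, 0.0, -0.0]
wrist_force: [0.3, 0.3, 0.2]
gripper_width: 0.0
grip_force: 0.0
t: 47.42
position: [0.469, -0.0624, 0.1217]
ee_rot: [0.01, 1.0, 0.0, -0.002]
wrist_force: [-0.0, -0.7, 1.0]
gripper_width: -0.0001
grip_force: 0.0
shift units [-0.04 -0.06  0.49] tool z [-0.005  0.001 -1.   ]
closing dir deg 88.8
turn about tool z units (tool down): 0.0
```

```bash
python3 -m pendant '[[[-0.04,-0.06,0.4],[0,0,0],1],[[0,0,0.1],[0,0,0],1],[[0,0,0],[0,0,0],1]]'
python3 -m pendant '[[[0,0,0.1],[0,0,0],1],[[0,0,0],[0,0,0],1]]'
python3 -m pendant '[[[0,0,0.1],[0,0,0],1],[[0,0,0],[0,0,0],1]]'
python3 -m pendant '[[[0,0,0.08],[0,0,0],1],[[0,0,0],[0,0,0],1]]'
```

```text
t: 47.8
position: [0.4712, -0.0649, 0.1093]
ee_rot: [0.011, 1.0, -0.0, 0.0]
wrist_force: [0.1, 0.5, 0.2]
gripper_width: -0.0004
grip_force: 0.0
t: 48.05
position: [0.4714, -0.0649, 0.1063]
ee_rot: [0.011, 1.0, -0.0, 0.0]
wrist_force: [0.4, -0.6, 2.3]
gripper_width: 0.0002
grip_force: 0.9
t: 48.3
position: [0.4714, -0.0649, 0.1032]
ee_rot: [0.011, 1.0, -0.0, 0.0]
wrist_force: [1.5, 0.2, 3.5]
gripper_width: -0.0001
grip_force: 1.8
t: 48.55
position: [0.4714, -0.0649, 0.101]
ee_rot: [0.011, 1.0, -0.0, 0.001]
wrist_force: [2.1, -0.6, 5.8]
gripper_width: 0.0001
grip_force: 3.1
```

```bash
python3 -m pendant '[[[0,0,0.05],[0,0,0],1],[[0,0,0],[0,0,0],1]]'
python3 -m pendant '[[[0,0,0.05],[0,0,0],1],[[0,0,0],[0,0,0],1]]'
python3 -m pendant '[[[0,0,0.03],[0,0,0],1],[[0,0,0],[0,0,0],1]]'
```

```text
t: 48.8
position: [0.4714, -0.065, 0.1008]
ee_rot: [0.011, 1.0, -0.0, 0.001]
wrist_force: [-3.5, -0.7, 17.7]
gripper_width: 0.0001
grip_force: 8.7
t: 49.05
position: [0.4715, -0.065, 0.1006]
ee_rot: [0.011, 1.0, -0.0, 0.001]
wrist_force: [-8.4, 1.9, 28.4]
gripper_width: 0.0001
grip_force: 14.2
t: 49.3
position: [0.4715, -0.065, 0.1005]
ee_rot: [0.011, 1.0, -0.0, 0.002]
wrist_force: [-11.2, 0.8, 35.8]
gripper_width: -0.0003
grip_force: 17.5
```

Firm stop reached: full travel. Release and rise.

```bash
python3 -m pendant '[[[0,0,-0.3],[0,0,0],1],[[0,0,-0.6],[0,0,0],1],[[0,0,-1],[0,0,0],1],[[0,0,-1],[0,0,0],0.5],[[0,0,-1],[0,0,0],0],[[0,0,-0.7],[0,0,0],0],[[0,0,0],[0,0,0],0],[[0,0,0],[0,0,0],0]]'
python3 - <<'E'
from meas import *
for n in('scene',):
    im,d,c=grab(n); P=cloud(d,c);Z=P[...,2]
    m=(Z>.114)&(Z<.128)&(abs(P[...,0]-.6)<.085)&(abs(P[...,1]+.027)<.1)
    for k,a,ce in comps(m,40): print('pan',a,rect(P[k]))
z=np.load('top0.npz');im,d=z['im'],z['d'];P=cloud(d,viewer.calibration('top'))
m=(im.max(-1)<45)&(P[...,1]<-.2)&(P[...,1]>-.48)&(P[...,2]<.01)
for k,a,ce in comps(m,2000): print('mat',a,rect(P[k]))
go(.557,-.082,.19,88.8)
E
```

```text
t: 50.3
position: [0.4707, -0.0648, 0.2337]
ee_rot: [0.011, 1.0, 0.0, -0.001]
wrist_force: [-0.4, -0.8, 0.1]
gripper_width: 0.0431
grip_force: 0.0
pan 159 (array([553.3, -81.7]), array([23.8, 58.9]), 88.1)
pan 178 (array([599.4,  27.9]), array([23.9, 56. ]), 87.4)
pan 205 (array([642.5, -83. ]), array([23.8, 65.8]), 88.2)
mat 9469 (array([ 500.9, -321.8]), array([327.4, 210.2]), 2.5)
shift units [-2.89 -0.51  1.44] tool z [-0.002  0.    -1.   ]
closing dir deg 88.8
turn about tool z units (tool down): -0.0
```

```bash
python3 -m pendant '[[[-0.7,-0.1,0],[0,0,0],0],[[-0.8,-0.2,0],[0,0,0],0],[[-0.8,-0.15,0],[0,0,0],0],[[-0.59,-0.1,0.4],[0,0,0],0],[[0,0,0.8],[0,0,0],0],[[0,0,0.8],[0,0,0],0],[[0,0,0],[0,0,0],0]]'
python3 -c "
from h import *
go(.557,-.082,.1275,88.8)"
```

```text
t: 51.22
position: [0.556, -0.083, 0.1719]
ee_rot: [0.011, 1.0, 0.0, -0.002]
wrist_force: [0.6, 0.0, 0.8]
gripper_width: 0.0426
grip_force: 0.0
shift units [-0.04  0.03  1.48] tool z [-0.005  0.001 -1.   ]
closing dir deg 88.8
turn about tool z units (tool down): -0.0
```

```bash
python3 -m pendant '[[[-0.02,0.03,0.7],[0,0,0],0],[[0,0,0.6],[0,0,0],0],[[0,0,0.13],[0,0,0],0],[[0,0,0],[0,0,0],0.3],[[0,0,0],[0,0,0],1],[[0,0,0],[0,0,0],1],[[0,0,0],[0,0,0],1]]' 40
python3 -m pendant '[[[0,0,-0.4],[0,0,0],1],[[0,0,-0.6],[0,0,0],1],[[0,0,-0.8],[0,0,0],1],[[0,0,-0.6],[0,0,0],1],[[0,0,0],[0,0,0],1]]'
python3 -c "
from h import *
go(.42,-.29,.15,88.8)"
```

```text
t: 52.1
position: [0.5583, -0.0824, 0.1326]
ee_rot: [0.011, 1.0, -0.0, 0.001]
wrist_force: [-0.7, -0.9, 5.2]
gripper_width: 0.0229
grip_force: 40.3
t: 52.72
position: [0.5587, -0.0825, 0.2057]
ee_rot: [0.011, 1.0, -0.0, 0.001]
wrist_force: [0.9, -0.1, -1.7]
gripper_width: 0.0232
grip_force: 39.6
shift units [ 4.48 -7.01  1.85] tool z [ 0.003 -0.    -1.   ]
closing dir deg 88.8
turn about tool z units (tool down): -0.0
```

```bash
python3 -m pendant '[[[0.4,-0.6,0],[0,0,0],1],[[0.6,-0.9,0],[0,0,0],1],[[0.6,-0.95,0],[0,0,0],1],[[0.6,-0.95,0],[0,0,0],1],[[0.6,-0.95,0],[0,0,0],1],[[0.6,-0.95,0.4],[0,0,0],1],[[0.6,-0.95,0.7],[0,0,0],1],[[0.48,-0.75,0.8],[0,0,0],1]]'
python3 -m pendant '[[[0,0,0.8],[0,0,0],1],[[0,0,0.8],[0,0,0],1],[[0,0,0],[0,0,0],1]]'
python3 -c "
from h import *
go(.42,-.29,.0445,88.8)"
```

```text
t: 53.72
position: [0.4172, -0.2907, 0.1455]
ee_rot: [0.011, 1.0, 0.0, -0.0]
wrist_force: [0.5, -0.2, -1.6]
gripper_width: 0.0232
grip_force: 39.6
t: 54.1
position: [0.417, -0.289, 0.0964]
ee_rot: [0.011, 1.0, 0.001, -0.002]
wrist_force: [-0.4, -0.9, -0.9]
gripper_width: 0.0231
grip_force: 39.5
shift units [-0.11 -0.04  1.73] tool z [-0.004  0.003 -1.   ]
closing dir deg 88.7
turn about tool z units (tool down): -0.01
```

```bash
python3 -m pendant '[[[0,0,0.7],[0,0,0],1],[[0,0,0.6],[0,0,0],1],[[0,0,0.35],[0,0,0],1],[[0,0,0],[0,0,0],1]]'
python3 -m pendant '[[[0,0,0.08],[0,0,0],1],[[0,0,0],[0,0,0],1]]'
```

```text
t: 54.6
position: [0.4187, -0.2892, 0.0487]
ee_rot: [0.011, 1.0, 0.0, -0.001]
wrist_force: [-0.4, -0.0, -0.9]
gripper_width: 0.0231
grip_force: 39.6
t: 54.85
position: [0.4193, -0.2895, 0.0473]
ee_rot: [0.011, 1.0, -0.0, 0.0]
wrist_force: [0.4, -0.4, -1.7]
gripper_width: 0.023
grip_force: 39.6
```

```bash
python3 -m pendant '[[[0,0,0.07],[0,0,0],1],[[0,0,0],[0,0,0],1]]'
python3 -m pendant '[[[0,0,0.05],[0,0,0],1],[[0,0,0],[0,0,0],1]]'
```

```text
t: 55.1
position: [0.4191, -0.2894, 0.0447]
ee_rot: [0.011, 1.0, 0.0, -0.0]
wrist_force: [0.9, -0.0, -1.1]
gripper_width: 0.0227
grip_force: 39.6
t: 55.35
position: [0.4192, -0.2895, 0.0436]
ee_rot: [0.011, 1.0, -0.0, 0.0]
wrist_force: [-0.5, 0.7, 2.5]
gripper_width: 0.0234
grip_force: 40.0
```

Contact. Open, rise, and go for the S1 link.

```bash
python3 -m pendant '[[[0,0,0],[0,0,0],0.3],[[0,0,0],[0,0,0],0],[[0,0,0],[0,0,0],0],[[0,0,-0.6],[0,0,0],0],[[0,0,-1],[0,0,0],0],[[0,0,-1],[0,0,0],0],[[0,0,-1],[0,0,0],0],[[0,0,-1],[0,0,0],0]]'
python3 -m pendant '[[[0,0,-1],[0,0,0],0],[[-0.6,0.6,0],[0,0,0],0],[[-0.9,0.8,0],[0,0,0],0],[[-1,0.9,0],[0,0,0],0],[[-1,0.9,0],[0,0,0],0],[[-1,0.9,0],[0,0,0],0],[[-1,0.9,0],[0,0,0],0],[[-1,0.9,0],[0,0,0],0]]'
python3 -m pendant '[[[-0.8,0.9,0],[0,0,0],0],[[0,0,0],[0,0,0],0],[[0,0,0],[0,0,0],0]]'
python3 - <<'E'
from h import *
go(.643,-.0835,.1265,88.8)
im,d,c=grab('top');cv2.imwrite('pics/p6.png',cv2.resize(im[130:310,180:450],None,fx=2.9,fy=2.9))
E
```

```text
t: 56.35
position: [0.4191, -0.2894, 0.1838]
ee_rot: [0.011, 1.0, -0.0, 0.001]
wrist_force: [1.0, -0.8, -0.5]
gripper_width: 0.0426
grip_force: 0.0
t: 57.35
position: [0.6188, -0.1157, 0.2128]
ee_rot: [0.011, 1.0, -0.0, 0.001]
wrist_force: [-0.0, 0.7, -0.2]
gripper_width: 0.0426
grip_force: 0.0
t: 57.72
position: [0.6422, -0.0904, 0.212]
ee_rot: [0.011, 1.0, -0.0, 0.0]
wrist_force: [-0.4, 0.4, 0.0]
gripper_width: 0.0426
grip_force: 0.0
shift units [-0.02  0.23  2.85] tool z [ 0. -0. -1.]
closing dir deg 88.8
turn about tool z units (tool down): -0.0
```

View pics/p6.png

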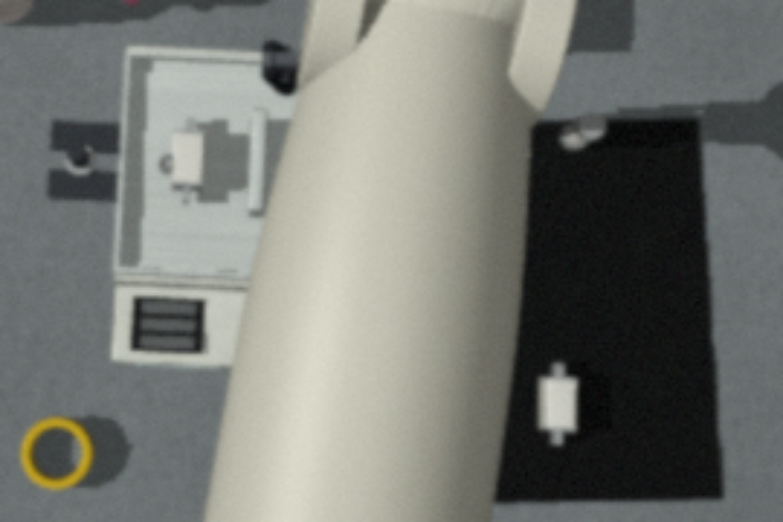

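The first link lies flat on the mat (557,403) and the third-slot link is still in the pan (186,158). Now the S1 link.

```bash
python3 -m pendant '[[[-0.02,0.23,0.7],[0,0,0],0],[[0,0,0.8],[0,0,0],0],[[0,0,0.7],[0,0,0],0],[[0,0,0.45],[0,0,0],0],[[0,0,0.12],[0,0,0],0],[[0,0,0],[0,0,0],0]]'
python3 -m pendant '[[[0,0,0],[0,0,0],0.3],[[0,0,0],[0,0,0],1],[[0,0,0],[0,0,0],1],[[0,0,0],[0,0,0],1],[[0,0,0],[0,0,0],1]]' 40
python3 -m pendant '[[[0,0,-0.4],[0,0,0],1],[[0,0,-0.6],[0,0,0],1],[[0,0,-0.8],[0,0,0],1],[[0,0,-0.6],[0,0,0],1],[[0,0,0],[0,0,0],1]]'
python3 -c "
from h import *
go(.52,-.29,.15,88.8)"
```

```text
t: 58.52
position: [0.6432, -0.0836, 0.1288]
ee_rot: [0.011, 1.0, -0.0, 0.0]
wrist_force: [0.6, 0.5, -1.2]
gripper_width: 0.0425
grip_force: 0.0
t: 59.15
position: [0.6436, -0.0833, 0.1292]
ee_rot: [0.011, 1.0, -0.0, 0.001]
wrist_force: [0.0, -1.4, 5.5]
gripper_width: 0.0227
grip_force: 41.0
t: 59.78
position: [0.6439, -0.0834, 0.2027]
ee_rot: [0.011, 1.0, -0.0, 0.002]
wrist_force: [0.5, -0.4, -1.7]
gripper_width: 0.0233
grip_force: 40.1
shift units [ 3.99 -6.97  1.74] tool z [ 0.003 -0.    -1.   ]
closing dir deg 88.8
turn about tool z units (tool down): -0.0
```

```bash
python3 -m pendant '[[[0.4,-0.6,0],[0,0,0],1],[[0.5,-0.9,0],[0,0,0],1],[[0.5,-0.95,0],[0,0,0],1],[[0.5,-0.95,0],[0,0,0],1],[[0.5,-0.95,0],[0,0,0],1],[[0.5,-0.95,0.4],[0,0,0],1],[[0.5,-0.95,0.7],[0,0,0],1],[[0.49,-0.72,0.8],[0,0,0],1]]'
python3 -m pendant '[[[0,0,0.8],[0,0,0],1],[[0,0,0.8],[0,0,0],1],[[0,0,0.8],[0,0,0],1],[[0,0,0.4],[0,0,0],1],[[0,0,0.2],[0,0,0],1],[[0,0,0],[0,0,0],1]]'
python3 -c "
from h import *
go(.52,-.29,.0402,88.8)"
```

```text
t: 60.78
position: [0.5203, -0.2914, 0.142]
ee_rot: [0.011, 1.0, 0.0, -0.0]
wrist_force: [0.1, 0.5, -1.7]
gripper_width: 0.0229
grip_force: 40.1
t: 61.52
position: [0.5219, -0.2899, 0.0534]
ee_rot: [0.011, 1.0, -0.0, 0.0]
wrist_force: [0.8, 0.5, -0.6]
gripper_width: 0.0229
grip_force: 40.1
shift units [ 0.06 -0.    0.44] tool z [ 0. -0. -1.]
closing dir deg 88.8
turn about tool z units (tool down): -0.0
```

```bash
python3 -m pendant '[[[0,0,0.2],[0,0,0],1],[[0,0,0.15],[0,0,0],1],[[0,0,0],[0,0,0],1]]'
python3 -m pendant '[[[0,0,0.09],[0,0,0],1],[[0,0,0],[0,0,0],1]]'
```

```text
t: 61.9
position: [0.5219, -0.2897, 0.0423]
ee_rot: [0.011, 1.0, 0.0, -0.0]
wrist_force: [0.3, 0.7, -1.0]
gripper_width: 0.0231
grip_force: 40.1
t: 62.15
position: [0.5222, -0.2899, 0.0402]
ee_rot: [0.011, 1.0, -0.0, 0.0]
wrist_force: [0.3, -0.6, 0.3]
gripper_width: 0.023
grip_force: 40.3
```

```bash
python3 -m pendant '[[[0,0,0],[0,0,0],0.3],[[0,0,0],[0,0,0],0],[[0,0,0],[0,0,0],0],[[0,0,-0.6],[0,0,0],0],[[0,0,-1],[0,0,0],0],[[0,0,-1],[0,0,0],0],[[0,0,-1],[0,0,0],0],[[0,0,-1],[0,0,0],0]]'
python3 -m pendant '[[[0,0,-1],[0,0,0],0],[[-0.1,0.6,0],[0,0,0],0],[[-0.2,0.9,0],[0,0,0],0],[[-0.2,1,0],[0,0,0],0],[[-0.3,1,0],[0,0,0],0],[[-0.3,1,0],[0,0,0],0],[[-0.3,1,0],[0,0,0],0],[[-0.3,1,0],[0,0,0],0]]'
python3 -m pendant '[[[-0.3,1,0],[0,0,0],0],[[-0.3,1,0],[0,0,0],0],[[-0.2,1,0],[0,0,0],0],[[0,0.8,0],[0,0,0],0],[[0,0.3,0],[0,0,0],0],[[0,0,0],[0,0,0],0]]'
python3 - <<'E'
from meas import *
im,d,c=grab('scene'); P=cloud(d,c);Z=P[...,2]
m=(Z>.114)&(Z<.128)&(abs(P[...,0]-.6)<.085)&(abs(P[...,1]+.027)<.1)
for k,a,ce in comps(m,40): print('pan',a,rect(P[k]))
for o in links(im,d,c): print(o)
go(.6032,.028,.1265,88.8)
E
```

```text
t: 63.15
position: [0.522, -0.2899, 0.1805]
ee_rot: [0.011, 1.0, -0.0, 0.001]
wrist_force: [1.0, 0.3, -0.4]
gripper_width: 0.0425
grip_force: 0.0
t: 64.15
position: [0.5771, -0.0942, 0.2079]
ee_rot: [0.011, 1.0, 0.0, -0.0]
wrist_force: [0.6, 0.4, -1.0]
gripper_width: 0.0425
grip_force: 0.0
t: 64.9
position: [0.6036, 0.0269, 0.2079]
ee_rot: [0.01, 1.0, -0.0, -0.0]
wrist_force: [0.4, -0.2, -0.0]
gripper_width: 0.0429
grip_force: 0.0
pan 182 (array([608.8,  27.2]), array([24. , 53.7]), 88.9)
(array([151., 166.]), np.int32(103), (array([ 415.1, -288.9]), array([24.7, 54.7]), 88.9), np.float64(0.0315))
(array([144., 191.]), np.int32(134), (array([ 516.3, -289.1]), array([56.9, 24.6]), 0.4), np.float64(0.0319))
shift units [0.01 0.06 2.72] tool z [-0. -0. -1.]
closing dir deg 88.8
turn about tool z units (tool down): -0.0
```

```bash
python3 -m pendant '[[[0,0.04,0.7],[0,0,0],0],[[0,0,0.8],[0,0,0],0],[[0,0,0.7],[0,0,0],0],[[0,0,0.35],[0,0,0],0],[[0,0,0.1],[0,0,0],0],[[0,0,0],[0,0,0],0]]'
python3 -m pendant '[[[0,0,0],[0,0,0],0.3],[[0,0,0],[0,0,0],1],[[0,0,0],[0,0,0],1],[[0,0,0],[0,0,0],1],[[0,0,0],[0,0,0],1]]' 40
python3 -m pendant '[[[0,0,-0.4],[0,0,0],1],[[0,0,-0.6],[0,0,0],1],[[0,0,-0.8],[0,0,0],1],[[0,0,-0.8],[0,0,0],1],[[0,0,0],[0,0,0],1]]'
python3 -c "
from h import *
go(.47,-.37,.15,88.8)"
```

```text
t: 65.7
position: [0.6041, 0.0274, 0.1291]
ee_rot: [0.011, 1.0, 0.0, 0.0]
wrist_force: [-0.1, -0.9, 0.2]
gripper_width: 0.0424
grip_force: 0.0
t: 66.32
position: [0.6043, 0.0277, 0.1295]
ee_rot: [0.011, 1.0, 0.0, 0.001]
wrist_force: [-0.5, -0.9, 5.8]
gripper_width: 0.023
grip_force: 40.9
t: 66.95
position: [0.6048, 0.0277, 0.2093]
ee_rot: [0.011, 1.0, 0.0, 0.002]
wrist_force: [0.3, -0.3, -1.3]
gripper_width: 0.023
grip_force: 40.0
shift units [  4.21 -13.35   1.95] tool z [ 0.004  0.    -1.   ]
closing dir deg 88.8
turn about tool z units (tool down): -0.0
```

```bash
python3 -m pendant '[[[0.2,-0.5,0],[0,0,0],1],[[0.3,-0.8,0],[0,0,0],1],[[0.3,-1,0],[0,0,0],1],[[0.3,-1,0],[0,0,0],1],[[0.3,-1,0],[0,0,0],1],[[0.3,-1,0],[0,0,0],1],[[0.3,-1,0],[0,0,0],1],[[0.3,-1,0],[0,0,0],1]]'
python3 -m pendant '[[[0.3,-1,0],[0,0,0],1],[[0.3,-1,0],[0,0,0],1],[[0.3,-1,0.3],[0,0,0],1],[[0.3,-1,0.5],[0,0,0],1],[[0.3,-1,0.5],[0,0,0],1],[[0.3,-0.7,0.6],[0,0,0],1],[[0.11,-0.35,0.5],[0,0,0],1],[[0,0,0],[0,0,0],1]]'
python3 -c "
from h import *
go(.47,-.37,.0405,88.8)"
```

```text
t: 67.95
position: [0.5286, -0.1913, 0.2052]
ee_rot: [0.011, 1.0, 0.0, -0.001]
wrist_force: [1.2, -0.4, -1.2]
gripper_width: 0.0231
grip_force: 40.0
t: 68.95
position: [0.4677, -0.3699, 0.1326]
ee_rot: [0.011, 1.0, 0.001, -0.001]
wrist_force: [-1.8, 0.3, -1.5]
gripper_width: 0.023
grip_force: 40.0
shift units [-0.08 -0.01  3.07] tool z [-0.003  0.002 -1.   ]
closing dir deg 88.7
turn about tool z units (tool down): -0.01
```

```bash
python3 -m pendant '[[[0,0,0.7],[0,0,0],1],[[0,0,0.8],[0,0,0],1],[[0,0,0.7],[0,0,0],1],[[0,0,0.4],[0,0,0],1],[[0,0,0.2],[0,0,0],1],[[0,0,0.1],[0,0,0],1],[[0,0,0],[0,0,0],1]]'
python3 -m pendant '[[[0,0,0.1],[0,0,0],1],[[0,0,0],[0,0,0],1]]'
```

```text
t: 69.82
position: [0.4692, -0.3701, 0.0479]
ee_rot: [0.011, 1.0, -0.0, 0.0]
wrist_force: [-0.1, 0.7, -2.0]
gripper_width: 0.0231
grip_force: 40.0
t: 70.08
position: [0.4689, -0.37, 0.0445]
ee_rot: [0.011, 1.0, 0.0, 0.0]
wrist_force: [-0.5, 0.7, -1.1]
gripper_width: 0.023
grip_force: 40.0
```

Last few millimetres (about 4), then release, rise clear and check.

```bash
python3 -m pendant '[[[0,0,0.09],[0,0,0],1],[[0,0,0],[0,0,0],1],[[0,0,0.05],[0,0,0],1],[[0,0,0],[0,0,0],1]]'
python3 -m pendant '[[[0,0,0],[0,0,0],0.3],[[0,0,0],[0,0,0],0],[[0,0,0],[0,0,0],0],[[0,0,-0.6],[0,0,0],0],[[0,0,-1],[0,0,0],0],[[0,0,-1],[0,0,0],0],[[0,0,-1],[0,0,0],0],[[0,0,-1],[0,0,0],0]]'
python3 -m pendant '[[[0,0,-1],[0,0,0],0],[[1,-0.5,-0.5],[0,0,0],0],[[1,-0.5,0],[0,0,0],0],[[1,-0.5,0],[0,0,0],0],[[1,-0.5,0],[0,0,0],0],[[1,-0.5,0],[0,0,0],0],[[0.5,-0.5,0],[0,0,0],0],[[0,0,0],[0,0,0],0]]'
python3 - <<'E'
from meas import *
im,d,c=grab('scene'); im2,d2,c2=grab('top'); 
for o in links(im2,d2,c2): print(o)
P=cloud(d2,c2);Z=P[...,2];k=(abs(P[...,0]-.6013)<.07)&(abs(P[...,1]+.0272)<.09)
print('floor',np.median(Z[k]),'plate top',np.median(Z[k&(Z>.13)]))
k=(np.hypot(P[...,0]-.47,P[...,1]+.0645)<.01);print('key z',np.median(Z[k]))
a=cv2.resize(im[100:300,60:400],None,fx=1.6,fy=1.6);b=cv2.resize(im2[90:320,150:450],(544,417))
cv2.imwrite('pics/p7.png',cv2.resize(np.vstack([a,b]),None,fx=.8,fy=.8))
E
```

```text
t: 70.58
position: [0.469, -0.37, 0.0405]
ee_rot: [0.011, 1.0, -0.0, 0.0]
wrist_force: [0.1, -0.2, 0.4]
gripper_width: 0.0228
grip_force: 40.2
t: 71.58
position: [0.469, -0.37, 0.1808]
ee_rot: [0.011, 1.0, -0.0, 0.001]
wrist_force: [0.3, -0.3, -0.4]
gripper_width: 0.0426
grip_force: 0.0
t: 72.58
position: [0.3012, -0.4571, 0.2246]
ee_rot: [0.012, 1.0, -0.001, 0.0]
wrist_force: [-0.2, 1.6, -0.3]
gripper_width: 0.0428
grip_force: 0.0
(array([373., 227.]), np.int32(219), (array([ 519.4, -290.3]), array([24.7, 64.4]), 88.3), np.float64(0.0328))
(array([406., 249.]), np.int32(220), (array([ 467.3, -370.2]), array([26.9, 63.7]), 87.2), np.float64(0.0335))
(array([373., 269.]), np.int32(218), (array([ 416.8, -290. ]), array([24.5, 63.1]), 88.6), np.float64(0.0326))
floor 0.0925047470066157 plate top 0.13974997393795716
key z 0.08274508216483659
```

View pics/p7.png

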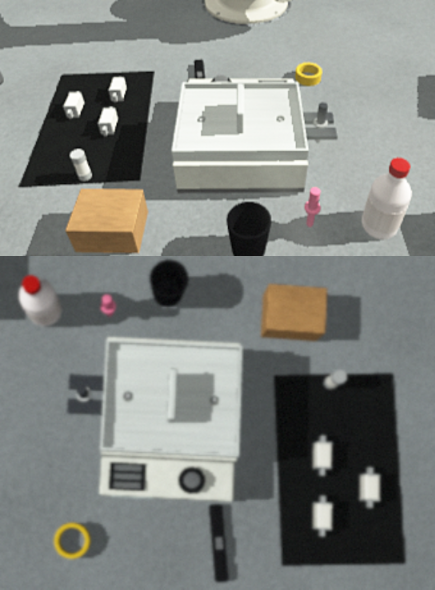

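The three links are on the mat at (322,455), (370,488) and (322,515). The pan is home and empty, the pin is parked upright at (84,395), the key is up, and the bystanders are untouched.

```bash
python3 -c "
from cell import ctrl
print(ctrl.job_done())"
```

```text
the job is handed in; nothing more can be done
None
```

I handed the job in at about 73 s: the pin hangs upright in the bracket notch, the pan is fully home on its pegs, the count key was pressed to its stop with all three links in the pan and then released, and the links are back on the mat.

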